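# Clear the model-maker's waste into the pedal bin

## Robot

A 6-joint arm with a two-finger parallel gripper is mounted at the origin on the work surface. World frame = base frame: x ahead of the robot, y to its left, z up, the work surface at z = 0. Lengths are in m, angles in rad, forces in N, time in s.
With the tool pointing down it reaches from about 0.3 to 1 m from the base axis. Payload 5.1 kg.
Tool frame: the origin (TCP) lies at the very end of the fingers, on their centre line; the grasp point (between the pads) lies 19 mm behind it; z points along the fingers, y is the line along which they close (so a half turn about z gives the same grasp; the last joint's range is limited). The gripper opens to 95 mm and grips with 3 to 60 N. Pads are 20 mm wide; open, the fingers measure 119 mm over their backs; the gripper's body (75 mm by 180 mm) begins 59 mm behind the grasp point.
Start: joints at [-1.227, 0.124, 1.65, -0, 1.367, -0.083], TCP at [0.269, -0.592, 0.194] pointing down, gripper open.
Joint ranges: [-2.61, 2.61], [-1.02, 2.33], [0.03, 2.71], [-1.35, 4.49], [0.32, 2.68], [-2.91, 2.91]. Speed limits (rad/s): [2.57, 2.57, 3.14, 3.14, 3.14, 3.14].

## Interface

Orientations are given as a unit quaternion [w, x, y, z].
In Python, from plant import get_obs, read_camera, close_job, find_in, spot_point gives the robot as it stands.
- The arm moves only by the tool jog_arm, never from a script. Its arguments are lists of equal length, an entry for each row: "hand": the finger opening in cm, from 0 to 9.51; "delta_pos": the shift along the tool's x, y, z in cm, a list of three; "rotation": the turn, a rotation vector about the tool's x, y, z in rad, a list of three. In form: {"hand": [hand, ...], "delta_pos": [[tx, ty, tz], ...], "rotation": [[ax, ay, az], ...]}. A call has 1 to 5 rows; each row is the pose to reach, as a shift and turn from the pose commanded when the call began, along the tool's axes at that moment; what a row does not reach only later rows make up. A row lasts 1/10 s, in which the tool goes at most 50 mm and 8.59 degrees, less where a joint would pass 70% of its speed; a pose out of reach is approached as far as the arm can. A call with a gripper value outside its range is refused whole. The fingers move at their own pace and stop on an object; "squeeze" is the grip in N (left out, the last holds). Time passes only in rows, so rows that repeat a pose let the fingers close. It gives the time, the measured TCP pose, the force, the opening and the grip force at its end, in the units of the state.
- get_obs(): the state, without advancing time (a new reading comes with each control period).
- read_camera(name): name is "scene" or "top"; returns a dict with "color" (420x560x3 uint8, blue, green, red), "fov_y" (degrees; the focal length in pixels is half the picture's height over the tangent of half this angle, whatever the lens; pixels are square), "cx", "cy" (the principal point, pixels), "dist_coeffs" ([k1, k2, p1, p2, k3] as OpenCV has them; the pictures are not rectified), "position" and "orientation" of the camera in the world. Camera axes: x right, y down, z forward; pixel columns grow to the right and rows downward; lengths in m; the calibration is good to about 2 mm. A picture is of the moment at which its call begins. There is no depth.
- close_job(): hands the job in; it is judged then, once.
Trained networks look in a picture, given as the dict that the camera call returned (one of the last four; its "shot" number tells which), for a name from the list of things; names that differ only in an ending like _2 or _b are one class to them, and where a whole thing is asked for, a point or a joint stands for the part that bears it (a point fixed in the world has none). Each returns a list of dicts, best first, with "confidence" (0 to 1); they miss things now and then, are a little off and sometimes report something else, mostly with a low value. They report only what shows in the picture. A call takes as long as a camera call.
- find_in(picture, target): "at" ([x, y, z] in m, in world coordinates, good to about 4 mm: the middle of the surface that is visible of it).
- spot_point(picture, target): "at" ([x, y, z] in m, in world coordinates, good to about 4 mm: a listed point, or the origin of a listed thing).
The state is a dict: "clock": time; "joint_positions": joint angles; "dq": joint speeds; "joint_torque": joint torques, N m; "eef_pos": TCP position; "tool_rot": TCP orientation; "wrist_force": force on the tool from outside, world axes, zero at the start; "wrist_torque": the same for the moment, N m; "gripper_width": opening from 0.0 (shut) to 1.0 (fully open); "grip_force": force on a finger pad.
Only numpy, scipy, OpenCV 4.12 (cv2) and the standard library are available. Lean on these libraries where they do the work, as an engineer would, in place of code of your own. Each camera call takes 0.05 s, during which the arm holds its last target. There are 200 camera calls.

## Task

Clear the waste off the bench into the pedal bin: press the pedal firmly down onto its rubber buffer, without stamping on it, so that the lid goes over and stays open by itself, then put the empty white glue bottle, the loose worn sanding block and the plywood offcut in the bin. Shut the lid at the end, and leave the file and the red knife where they lie.

Things in the scene. Friction and masses are not known exactly. Their poses are not given: they have to be found in the camera images.
- bin: Bench-top pedal bin, fixed, does not slide: steel shell 150 (x) by 180 (y) by 185 mm high, 4 mm walls, black plinth, black lid. Origin on the bench under its middle; its front (pedal side) faces its own -x, the lid's hinge is on its +x side. Inside 142 by 172 mm, inner floor 49 mm above the bench
- bin_mouth (a point): Middle of the bin's open mouth, at the rim, 185 mm above the bench (under the lid while it is shut); axes as the bin's
- tread (a point): Ribbed steel tread of the pedal, 42 (x) by 68 (y) by 5 mm, low in front of the bin. Origin in the middle of its top face, at rest 48 mm high and only 25 mm in front of the bin's upright front wall, so the gripper must lean: fingers pointing down and towards the bin. Turns with the pedal. The rubber buffer under it is worn by an unknown amount: the tread's middle meets it after 23 to 28 mm
- pedal (a joint): Angle of the spring pedal, rad: 0 up, 0.23 to 0.29 pressed onto the buffer. It pivots 100 mm behind the tread's middle, 30 mm above the bench. It lifts the lid by a linkage: 8 to 16 N at first (the lid's weight varies), less as the lid rises, 3 to 5 N when the lid is over, then it stiffens sharply on the buffer. Springs up when let go
- lid (a joint): Angle of the lid, rad: 0 shut, 1.57 upright, 2.1 fully back. Pressing the pedal right onto the buffer takes it past its balance (about 1.6); it falls back to 2.1 and stays when the pedal is let go; short of that it falls shut again. Drawn forward of upright it falls shut by itself
- lid_edge (a point): Middle of the lid's free edge. Lid: black plate 158 by 188 by 6 mm with a 20 mm skirt at free edge and sides, hinged 83 mm from the bin's middle (+x side), 190 mm high. Shut, this point is in front, 188 mm high; fully open it is the lid's top, about 331 mm high and 80 mm beyond the hinge, the smooth outer face looking away from the pedal
- bottle: Empty white plastic glue bottle, upright, 40 g: body 44 mm in diameter and 64 mm high, then shoulder and nozzle to 98 mm. Origin in the middle of its base
- sanding_block: Loose worn sanding block lying flat, wood with reddish paper on top, 110 (x) by 48 (y) by 26 mm, about 110 g. Origin under its middle
- offcut: Plywood offcut lying flat, 12 mm thick, about 50 g: a strip 120 (x) by 36 mm (y, from -18 to 18), with a tongue 40 mm long (x from 20 to 60) that widens it to y = 44 mm at that end. Origin under the strip's middle
- file: Bystander: flat file, blue handle to its -x, 200 mm long, 23 mm thick. Origin on the bench below the front of the handle
- knife: Bystander: red snap-off knife, 135 (x) by 24 by 20 mm. Origin under its middle

How it is judged:
By the outcome, as a careful person would: the job done as asked, in the order asked, and still so for the second after the job is handed in, with the robot touching nothing.
It also fails if it takes over 72 s, if anything falls off the work surface, if the arm or the gripper's body presses on something with over 40 N, if the wrist force passes 120 N, or if a joint passes its speed limit or range.

## Working session

There is one attempt and no reset: what is moved stays moved. The work goes in short steps, Python scripts to look and compute and a tool call to move; the robot and the scene stay as the last step left them, time stands still between calls to the robot, and variables do not carry over. Pictures are saved under pics/ and viewed, at most 10 in all, crops included, and the job is handed in when it is done.

Besides the shell and the picture viewer there is one more tool, called after "Request:" in YAML: its name, and indented under it one key for each argument. jog_arm: Moves the arm, as the interface text tells. Its arguments: {"type":"object","properties":{"hand":{"type":"array","items":{"type":"number"}},"delta_pos":{"type":"array","items":{"type":"array","items":{"type":"number"}}},"rotation":{"type":"array","items":{"type":"array","items":{"type":"number"}}},"squeeze":{"type":"number"}},"required":["hand","delta_pos","rotation"]}

```bash
ls; mkdir -p pics
cat > h.py <<'E'
import numpy as np, cv2
from plant import *
from scipy.spatial.transform import Rotation as R
def q(w): return R.from_quat([w[1],w[2],w[3],w[0]])
E
python3 - <<'E'
from h import *
o=get_obs(); print(o)
for n in ("scene","top"):
    p=read_camera(n); cv2.imwrite(f"pics/{n}0.png",p["color"])
    print(n,[ (k,p[k]) for k in p if k!="color"])
    for t in "bin bin_mouth tread lid_edge bottle sanding_block offcut file knife".split():
        try: s=spot_point(p,t)
        except Exception as e: s=[str(e)]
        f=find_in(p,t)
        g=lambda l:[(np.round(d["at"],3).tolist(),round(d["confidence"],2)) for d in l[:2]] if l and isinstance(l[0],dict) else l
        print(t,"S",g(s),"F",g(f))
E
```

```text
pics
{'clock': 0.0, 'joint_positions': array([-1.22654940e+00,  1.24525125e-01,  1.65163310e+00, -4.53905356e-06,
        1.36747609e+00, -8.26240666e-02]), 'dq': array([ 4.15047467e-04, -1.65640707e-04,  1.33286840e-03, -3.69878865e-04,
        1.27755265e-03, -8.95367889e-06]), 'joint_torque': array([ 1.88886253e-03, -4.17607641e+01, -3.59928596e+01,  7.75515963e-02,
        4.91714047e-02, -1.87142577e-04]), 'eef_pos': array([ 0.26884958, -0.59106575,  0.1924983 ]), 'tool_rot': array([-1.01181736e-03,  9.77308375e-01,  2.11819024e-01, -1.35358886e-04]), 'wrist_force': array([-0.66255077,  0.7648359 , -0.7307088 ]), 'wrist_torque': array([ 0.02151839, -0.0074414 ,  0.01272686]), 'grip_force': 0.0, 'gripper_width': 0.9998277652077397}
scene [('fov_y', 46.30244338545045), ('cx', 279.98302844239913), ('cy', 212.67014344947466), ('dist_coeffs', array([-0.05870808,  0.        ,  0.        ,  0.        ,  0.        ])), ('position', array([ 0.73073284, -0.57471422,  1.22355145])), ('orientation', array([-0.23199165,  0.9612031 ,  0.14438694, -0.03769474])), ('shot', 1)]
bin S [([0.528, 0
[... 1302 characters left out ...]
outh S [([0.527, 0.015, 0.188], 0.84)] F [([0.527, 0.013, 0.197], 0.77)]
tread S [([0.499, -0.079, 0.049], 0.67)] F [([0.502, -0.078, 0.051], 0.76), ([0.526, 0.012, 0.196], 0.41)]
lid_edge S [([0.506, -0.06, 0.185], 0.6)] F [([0.438, 0.333, 0.014], 0.7), ([0.527, 0.018, 0.192], 0.57)]
bottle S [([0.433, -0.302, 0.003], 0.45)] F [([0.434, -0.295, 0.07], 0.66)]
sanding_block S [([0.616, -0.293, 0.001], 0.59)] F [([0.616, -0.293, 0.028], 0.61)]
offcut S [([0.424, 0.326, 0.002], 0.96)] F [([0.439, 0.33, 0.012], 0.72)]
file S [([0.677, 0.346, -0.006], 0.56)] F [([0.672, 0.344, 0.011], 0.75)]
knife S [([0.483, -0.474, -0.002], 0.94)] F [([0.486, -0.472, 0.013], 0.74), ([0.529, 0.02, 0.197], 0.19)]
```

View pics/scene0.png

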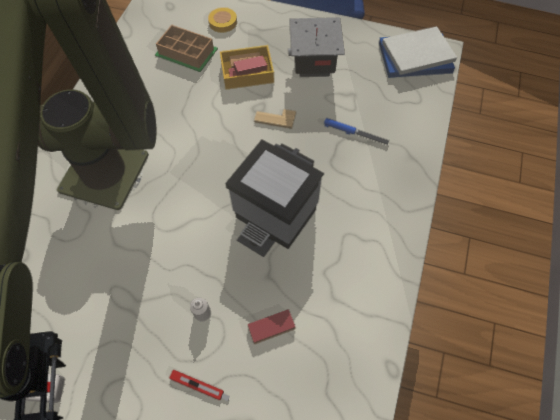

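View pics/top0.png

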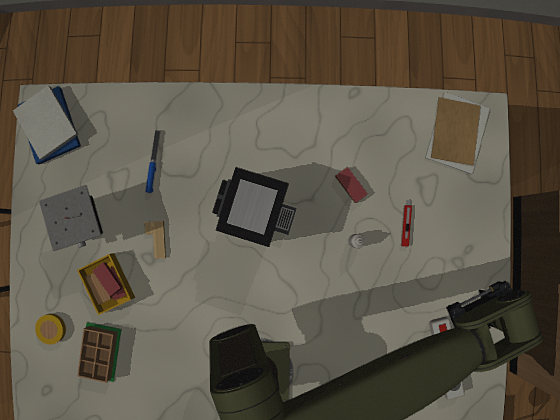

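The pictures show the bin, with its tread to the lower left, at about (275,190) in the scene view and (252,205) in the top view. In the top view the bottle is at (356,241), the block at (351,185), the offcut at (156,240), the file at (150,165) and the knife at (407,222). Next I measure the yaws.

```bash
cat >> h.py <<'E'
def ray(p,uv):
    f=210/np.tan(np.radians(p["fov_y"]/2)); K=np.array([[f,0,p["cx"]],[0,f,p["cy"]],[0,0,1]])
    n=cv2.undistortPoints(np.float32(uv).reshape(-1,1,2),K,p["dist_coeffs"]).reshape(-1,2)
    return q(p["orientation"]).apply(np.c_[n,np.ones(len(n))])
def onplane(p,uv,z):
    d=ray(p,uv); return p["position"]+d*((z-p["position"][2])/d[:,2])[:,None]
BY=np.radians(74.4)
def tool(yaw,lean=0):
    """tool y along horizontal direction yaw+90deg; tool z down, leaning by lean towards direction yaw"""
    u=np.array([np.cos(yaw),np.sin(yaw),0]); 
    z=np.array([0,0,-1])*np.cos(lean)+u*np.sin(lean); y=np.cross([0,0,1],u); 
    return R.from_matrix(np.c_[np.cross(y,z),y,z])
def plan(*wps):
    """print deltas (cm, rad) from the present pose, each in the axes of the pose before it; wps=(pos,Rot)"""
    o=get_obs(); P,Q=o["eef_pos"],q(o["tool_rot"])
    for p,T in wps:
        alt=T*R.from_euler("z",np.pi)
        if (Q.inv()*alt).magnitude()<(Q.inv()*T).magnitude(): T=alt
        rv=(Q.inv()*T).as_rotvec(); d=Q.inv().apply(np.array(p)-P)*100
        print("dpos",np.round(d,2).tolist(),"rot",np.round(rv,3).tolist(),"rows",np.ceil(max(np.linalg.norm(d)/5,np.linalg.norm(rv)/.15)))
        P,Q=np.array(p),T
def st():
    o=get_obs(); print("t %.2f"%o["clock"],"pos",np.round(o["eef_pos"],4),"F",np.round(o["wrist_force"],1),"w %.3f g %.1f"%(o["gripper_width"]*.095,o["grip_force"]),"j",np.round(o["joint_positions"],2))
E
python3 - <<'E'
from h import *
for n in ("top","scene"):
    p=read_camera(n); c=p["color"]; hsv=cv2.cvtColor(c,cv2.COLOR_BGR2HSV)
    f=210/np.tan(np.radians(p["fov_y"]/2))
    red=((hsv[...,0]<12)|(hsv[...,0]>165))&(hsv[...,1]>90)
    tan=(hsv[...,0]>8)&(hsv[...,0]<25)&(hsv[...,1]>70)&(hsv[...,2]>90)
    for nm,m,ctr,z in (("block",red,(.614,-.294),.026),("knife",red,(.484,-.475),.02),("offcut",tan,(.432,.328),.012)):
        v,u=np.nonzero(m); w=onplane(p,np.c_[u,v],z)[:,:2]
        w=w[np.linalg.norm(w-ctr,axis=1)<.09]
        (cx,cy),(a,b),ang=cv2.minAreaRect(np.float32(w*1000))
        e,V=np.linalg.eigh(np.cov(w.T)); a0=np.degrees(np.arctan2(V[1,1],V[0,1]))
        print(n,nm,len(w),"rect",round(cx),round(cy),round(a),round(b),round(ang,1),"pca",w.mean(0).round(4),round(a0,1))
    if n=="top": o1=cv2.resize(c[205:275,120:190],(560,560),interpolation=cv2.INTER_CUBIC); cv2.imwrite("pics/off.png",o1)
b=np.array([.527,.0155]);u=np.array([np.cos(BY),np.sin(BY)])
tr=np.r_[b-.1*u,.0]; print("tread",tr)
T=tool(BY,np.radians(32))
plan((tr+[0,0,.12]-np.r_[u,0]*.03,T),(tr+[0,0,.055],T))
E
```

```text
top block 516 rect 611 -291 108 50 37.2 pca [ 0.6109 -0.2911] -142.5
top knife 234 rect 482 -474 25 133 85.8 pca [ 0.4807 -0.4731] 176.1
top offcut 404 rect 424 338 119 60 4.6 pca [0.4239 0.3293] -166.3
scene block 817 rect 614 -293 106 48 37.8 pca [ 0.6134 -0.2939] -142.2
scene knife 416 rect 486 -478 23 133 85.8 pca [ 0.4831 -0.4782] 175.7
scene offcut 454 rect 428 327 121 62 16.9 pca [0.433  0.3277] -164.9
tread [ 0.50010802 -0.08081626  0.        ]
dpos [40.25, -34.65, 7.38] rot [0.243, 0.522, -0.848] rows 11.0
dpos [-0.9, -0.0, 7.1] rot [0.0, 0.0, 0.0] rows 2.0
```

View pics/off.png

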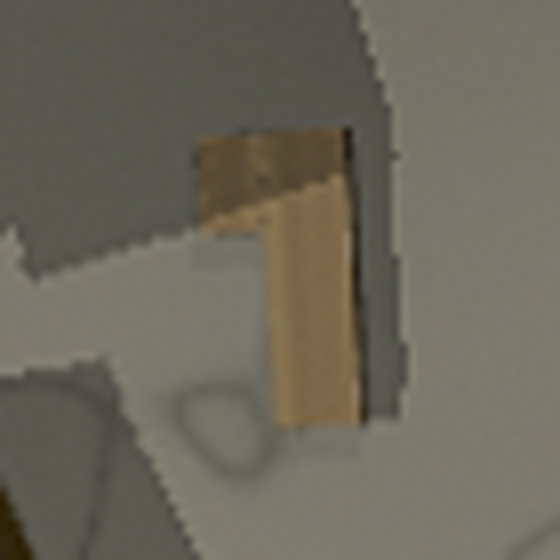

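The crop shows the offcut's strip running up and down, with its tongue at the upper left, about (200-350,130-230). That means world +x and +y, with a yaw of about 4.6°.

```bash
python3 - <<'E'
s=open('h.py').read()
i=s.index("def plan"); j=s.index("def st()")
new='''def plan(*wps):
    """print calls (cm, rad), each in the axes of the pose before it, split so that each fits 5 rows; wps=(pos,Rot)"""
    o=get_obs(); P,Q=o["eef_pos"],q(o["tool_rot"])
    for p,T in wps:
        alt=T*R.from_euler("z",np.pi)
        if (Q.inv()*alt).magnitude()<(Q.inv()*T).magnitude(): T=alt
        p=np.array(p); rv=(Q.inv()*T).as_rotvec()
        rows=max(np.linalg.norm(p-P)/.048,np.linalg.norm(rv)/.145); n=max(1,int(np.ceil(rows/5)))
        for k in range(n):
            print("dpos",np.round((Q.inv().apply(p-P)*100/n),2).tolist(),"rot",np.round(rv/n,3).tolist(),"rows %.1f"%(rows/n))
            Q=Q*R.from_rotvec(rv/n); P,n_=P+(p-P)/(n-k),n
            # next delta is again 1/n of the whole: p-P shrinks, so rescale
            if k<n-1: step=(p-P)/(n-k-1); p_full=p; p_=P+step*n; 
            p=p
        P,Q=p,T
'''
new='''def plan(*wps):
    """print calls (cm, rad), each in the axes of the pose before it, split so that each fits 5 rows; wps=(pos,Rot)"""
    o=get_obs(); P,Q=o["eef_pos"],q(o["tool_rot"])
    for p,T in wps:
        alt=T*R.from_euler("z",np.pi)
        if (Q.inv()*alt).magnitude()<(Q.inv()*T).magnitude(): T=alt
        p=np.array(p); rv=(Q.inv()*T).as_rotvec()
        rows=max(np.linalg.norm(p-P)/.048,np.linalg.norm(rv)/.145); n=max(1,int(np.ceil(rows/5))); step=(p-P)/n
        for k in range(n):
            print("dpos",np.round(Q.inv().apply(step)*100,2).tolist(),"rot",np.round(rv/n,3).tolist(),"rows %.1f"%(rows/n))
            Q=Q*R.from_rotvec(rv/n)
        P=p; Q=T
'''
open('h.py','w').write(s[:i]+new+s[j:])
E
cat >> h.py <<'E'
BIN=np.array([.527,.0155,0]);U=np.array([np.cos(BY),np.sin(BY),0]);V=np.array([-U[1],U[0],0])
E
python3 - <<'E'
from h import *
T=tool(BY,np.radians(32)); tr=BIN-.1*U
plan((tr+[0,0,.16]-U*.05,T),(tr+[0,0,.06],T))
E
```

```text
dpos [12.99, -11.04, 1.13] rot [0.081, 0.174, -0.283] rows 3.6
dpos [15.06, -6.81, 4.32] rot [0.081, 0.174, -0.283] rows 3.6
dpos [15.29, -2.0, 7.35] rot [0.081, 0.174, -0.283] rows 3.6
dpos [-1.06, -0.0, 11.13] rot [0.0, 0.0, 0.0] rows 2.3
```

Request:
jog_arm:
  hand: [0, 0, 0, 0]
  delta_pos:
    - [13, -11, 1.1]
    - [13, -11, 1.1]
    - [13, -11, 1.1]
    - [13, -11, 1.1]
  rotation:
    - [0.081, 0.174, -0.283]
    - [0.081, 0.174, -0.283]
    - [0.081, 0.174, -0.283]
    - [0.081, 0.174, -0.283]

```text
clock: 2.4
eef_pos: [0.3424, -0.4352, 0.1821]
tool_rot: [-0.059, 0.933, 0.347, 0.076]
wrist_force: [-0.9, -0.1, 0.5]
gripper_width: 0.719
grip_force: 0.0
```

Request:
jog_arm:
  hand: [0, 0, 0, 0]
  delta_pos:
    - [15, -6.8, 4.3]
    - [15, -6.8, 4.3]
    - [15, -6.8, 4.3]
    - [15, -6.8, 4.3]
  rotation:
    - [0.081, 0.174, -0.283]
    - [0.081, 0.174, -0.283]
    - [0.081, 0.174, -0.283]
    - [0.081, 0.174, -0.283]

```text
clock: 2.8
eef_pos: [0.4145, -0.2816, 0.1709]
tool_rot: [-0.115, 0.862, 0.471, 0.15]
wrist_force: [-0.6, -1.1, -0.2]
gripper_width: 0.383
grip_force: 0.0
```

Request:
jog_arm:
  hand: [0, 0, 0, 0]
  delta_pos:
    - [15.3, -2, 7.3]
    - [15.3, -2, 7.3]
    - [15.3, -2, 7.3]
    - [15.3, -2, 7.3]
  rotation:
    - [0.081, 0.174, -0.283]
    - [0.081, 0.174, -0.283]
    - [0.081, 0.174, -0.283]
    - [0.081, 0.174, -0.283]

```text
clock: 3.2
eef_pos: [0.4869, -0.1274, 0.16]
tool_rot: [-0.167, 0.765, 0.582, 0.219]
wrist_force: [-0.3, -0.7, 0.4]
gripper_width: 0.055
grip_force: 0.0
```

Run:
```python
from h import *
st()
p=read_camera("scene"); 
for t in ("tread","bin_mouth","lid_edge"): print(t,[(np.round(d["at"],3),d["confidence"]) for d in spot_point(p,t)[:1]])
T=tool(BY,np.radians(32)); tr=BIN-.1*U
print((q(get_obs()["tool_rot"]).inv()*T).magnitude())
plan((tr+[0,0,.065],T),(tr+[0,0,.045],T))
```

```text
t 3.20 pos [ 0.4869 -0.1274  0.16  ] F [-0.3 -0.7  0.4] w 0.005 g 0.0 j [-0.68 -0.08  2.    0.51  1.48 -0.52]
tread [(array([ 0.5  , -0.078,  0.05 ]), 0.53)]
bin_mouth [(array([0.527, 0.013, 0.184]), 0.94)]
lid_edge [(array([ 0.504, -0.061,  0.186]), 0.9)]
3.140237903190176
dpos [-0.73, -0.02, 10.85] rot [0.0, 0.002, 0.001] rows 2.3
dpos [-1.06, 0.0, 1.7] rot [0.0, 0.0, 0.0] rows 0.4
```

Request:
jog_arm:
  hand: [0, 0, 0, 0, 0]
  delta_pos:
    - [-0.3, 0, 4.5]
    - [-0.6, 0, 8.5]
    - [-0.7, 0, 10.8]
    - [-0.96, 0, 11.23]
    - [-1.23, 0, 11.65]
  rotation:
    - [0, 0, 0]
    - [0, 0, 0]
    - [0, 0, 0]
    - [0, 0, 0]
    - [0, 0, 0]

```text
clock: 3.9
eef_pos: [0.5005, -0.0818, 0.0558]
tool_rot: [-0.166, 0.766, 0.581, 0.22]
wrist_force: [0.2, 0.6, 0.1]
gripper_width: 0.003
grip_force: 0.0
```

Request:
jog_arm:
  hand: [0, 0, 0, 0, 0]
  delta_pos:
    - [-0.16, 0, 0.25]
    - [-0.32, 0, 0.51]
    - [-0.48, 0, 0.76]
    - [-0.64, 0, 1.02]
    - [-0.8, 0, 1.27]
  rotation:
    - [0, 0, 0]
    - [0, 0, 0]
    - [0, 0, 0]
    - [0, 0, 0]
    - [0, 0, 0]

```text
clock: 4.4
eef_pos: [0.5004, -0.0807, 0.0405]
tool_rot: [-0.166, 0.766, 0.581, 0.22]
wrist_force: [-0.5, -0.4, -0.2]
gripper_width: 0.002
grip_force: 0.0
```

Run:
```python
from h import *
st()
p=read_camera("scene"); cv2.imwrite("pics/ped.png",cv2.resize(p["color"][100:300,180:380],(600,600)))
st()
```

```text
t 4.40 pos [ 0.5004 -0.0807  0.0405] F [-0.5 -0.4 -0.2] w 0.000 g 0.0 j [-0.59  0.05  2.1   0.56  1.24 -0.57]
t 4.45 pos [ 0.4999 -0.0804  0.0399] F [-1.   0.6 -0.2] w 0.001 g 0.0 j [-0.59  0.05  2.1   0.56  1.24 -0.57]
```

View pics/ped.png

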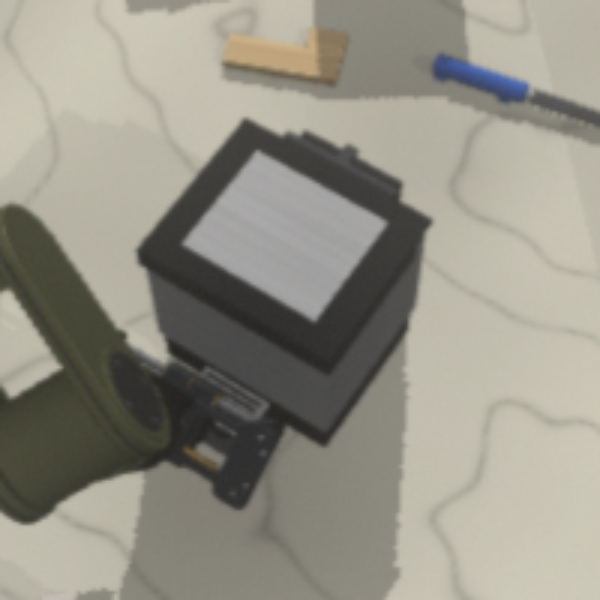

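Run:
```python
from h import *
st()
p=read_camera("scene"); o=get_obs()
f=210/np.tan(np.radians(p["fov_y"]/2)); K=np.array([[f,0,p["cx"]],[0,f,p["cy"]],[0,0,1]])
Rc=q(p["orientation"]).inv(); 
def proj(X): return cv2.projectPoints(np.atleast_2d(X).astype(float),Rc.as_rotvec(),-Rc.apply(p["position"]),K,p["dist_coeffs"])[0].reshape(-1,2)
z=q(o["tool_rot"]).apply([0,0,1])
tip=o["eef_pos"]; print("tip",proj([tip,tip-.06*z]))
tr=BIN-.1*U+[0,0,.048]
cor=[tr+a*.021*U+b*.034*V for a,b in((1,1),(1,-1),(-1,-1),(-1,1))]
a=cv2.imread("pics/scene0.png"); b=p["color"].copy()
# rim corners
rim=[BIN+[0,0,.19]+a*U+b*.094*V for a,b in((.083,1),(.083,-1),(-.075,-1),(-.075,1))]
for im in(a,b):
    big=cv2.resize(im[190:290,200:300],(390,500),interpolation=cv2.INTER_CUBIC)
    im_=big
    for P in (cor,): cv2.polylines(im_,[np.int32((proj(P)-[200,190])*[3.9,5])],True,(0,255,0),1)
    cv2.polylines(im_,[np.int32((proj(rim)-[200,190])*[3.9,5])],True,(255,255,0),1)
    t=np.int32((proj([tip,tip-.06*z])-[200,190])*[3.9,5]); cv2.line(im_,tuple(map(int,t[0])),tuple(map(int,t[1])),(0,0,255),1)
    if im is a: A=big
cv2.imwrite("pics/cmp.png",np.hstack([A,big]))
```

```text
t 4.45 pos [ 0.4999 -0.0804  0.0399] F [-1.   0.6 -0.2] w 0.001 g 0.0 j [-0.59  0.05  2.1   0.56  1.24 -0.57]
tip [[254.22888852 235.37363323]
 [246.1525753  236.65084138]]
```

View pics/cmp.png

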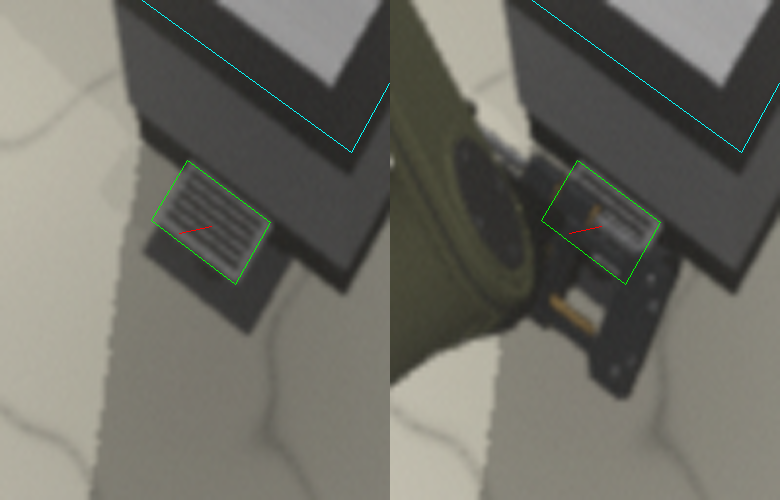

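The drawn tread outline fits, and the fingers are over it at about (600,230), but there is no contact force yet. I continue down slowly.

Request:
jog_arm:
  hand: [0, 0, 0]
  delta_pos:
    - [-0.11, 0, 0.17]
    - [-0.21, 0, 0.34]
    - [-0.27, 0, 0.42]
  rotation:
    - [0, 0, 0]
    - [0, 0, 0]
    - [0, 0, 0]

```text
clock: 4.8
eef_pos: [0.5002, -0.0804, 0.0353]
tool_rot: [-0.167, 0.766, 0.581, 0.219]
wrist_force: [-0.1, 0.1, 0.3]
gripper_width: 0.004
grip_force: 0.4
```

Run:
```python
from h import *
st()
p=read_camera("top"); 
for t in ("tread","lid_edge"): print(t,[(np.round(d["at"],3),d["confidence"]) for d in spot_point(p,t)[:2]])
p=read_camera("scene"); 
for t in ("tread","lid_edge"): print(t,[(np.round(d["at"],3),d["confidence"]) for d in spot_point(p,t)[:2]])
cv2.imwrite("pics/s2.png",cv2.resize(p["color"][140:280,180:360],(720,560),interpolation=cv2.INTER_CUBIC)); st()
```

```text
t 4.80 pos [ 0.5002 -0.0804  0.0353] F [-0.1  0.1  0.3] w 0.000 g 0.4 j [-0.59  0.05  2.1   0.56  1.23 -0.58]
tread [(array([ 0.499, -0.08 ,  0.052]), 0.67)]
lid_edge [(array([ 0.503, -0.057,  0.186]), 0.97), (array([ 0.612, -0.295,  0.003]), 0.25)]
tread [(array([ 0.5  , -0.078,  0.05 ]), 0.48)]
lid_edge [(array([ 0.501, -0.059,  0.186]), 0.71)]
t 5.10 pos [ 0.5002 -0.0806  0.0356] F [-0.6 -0.1 -0. ] w 0.001 g 0.2 j [-0.59  0.05  2.1   0.56  1.23 -0.58]
```

View pics/s2.png

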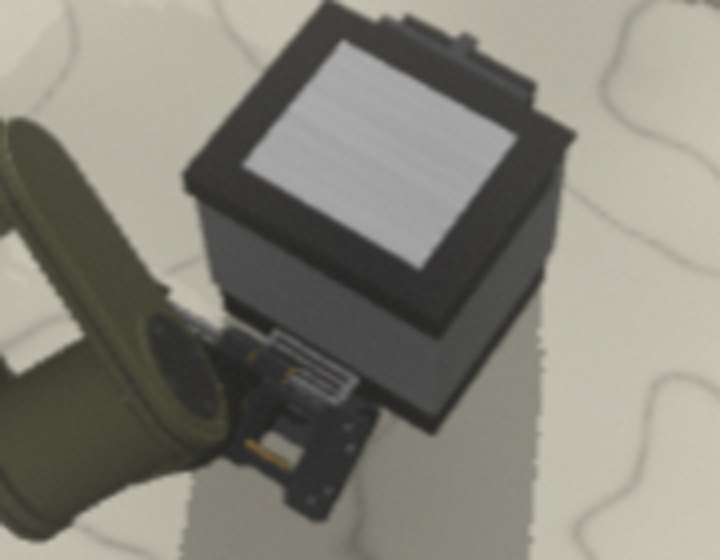

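The scene view shows the tread at (310,365), unmoved, with the gripper right at it and the lid shut. I check the tip in the top view.

```bash
cat >> h.py <<'E'
def proj(p,X):
    f=210/np.tan(np.radians(p["fov_y"]/2)); K=np.array([[f,0,p["cx"]],[0,f,p["cy"]],[0,0,1]]); Rc=q(p["orientation"]).inv()
    return cv2.projectPoints(np.atleast_2d(X).astype(float),Rc.as_rotvec(),-Rc.apply(p["position"]),K,p["dist_coeffs"])[0].reshape(-1,2)
E
python3 - <<'E'
from h import *
a=cv2.imread("pics/top0.png"); p=read_camera("top"); o=get_obs(); z=q(o["tool_rot"]).apply([0,0,1]); tip=o["eef_pos"]
tr=BIN-.1*U+[0,0,.048]; cor=[tr+a_*.021*U+b*.034*V for a_,b in((1,1),(1,-1),(-1,-1),(-1,1))]
out=[]
o0=np.array([265,190])
for im in (a,p["color"]):
    big=cv2.resize(im[190:250,265:313],(384,480),interpolation=cv2.INTER_CUBIC)
    if im is a: cv2.polylines(big,[np.int32((proj(p,cor)-o0)*8)],True,(0,255,0),1)
    t=np.int32((proj(p,[tip,tip-.019*z,tip-.078*z])-o0)*8)
    for c in t: cv2.circle(big,tuple(map(int,c)),3,(0,0,255),1)
    out.append(big)
cv2.imwrite("pics/cmp2.png",np.hstack(out))
E
```

```text
(no output)
```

View pics/cmp2.png

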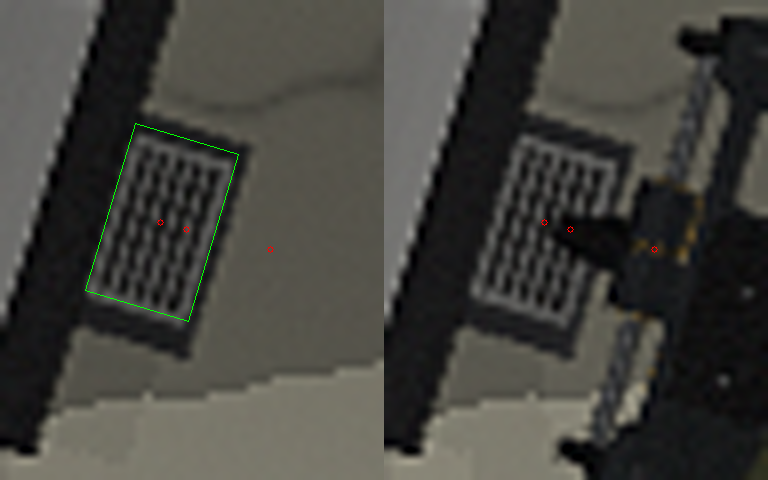

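The finger ends over the tread at about (555,225), within 4 mm of the predicted tip. I keep lowering in small steps.

Request:
jog_arm:
  hand: [0, 0, 0]
  delta_pos:
    - [-0.11, 0, 0.17]
    - [-0.21, 0, 0.34]
    - [-0.27, 0, 0.42]
  rotation:
    - [0, 0, 0]
    - [0, 0, 0]
    - [0, 0, 0]

```text
clock: 5.45
eef_pos: [0.5005, -0.0808, 0.032]
tool_rot: [-0.167, 0.765, 0.582, 0.22]
wrist_force: [-4.7, -1.3, 9.6]
gripper_width: 0.002
grip_force: 5.0
```

Run:
```python
from h import *
st()
for n in ("scene","top"):
  p=read_camera(n); 
  for t in ("tread","lid_edge"): print(t,[(np.round(d["at"],3),d["confidence"]) for d in spot_point(p,t)[:2]])
st()
```

```text
t 5.45 pos [ 0.5005 -0.0808  0.032 ] F [-4.7 -1.3  9.6] w 0.000 g 5.0 j [-0.59  0.06  2.1   0.56  1.23 -0.58]
tread [(array([ 0.501, -0.077,  0.046]), 0.53), (array([ 0.438, -0.306,  0.002]), 0.26)]
lid_edge []
tread [(array([ 0.5  , -0.081,  0.048]), 0.58)]
lid_edge [(array([ 0.505, -0.06 ,  0.204]), 0.97)]
t 5.75 pos [ 0.5004 -0.0808  0.0321] F [-4.7 -1.3  9.9] w 0.000 g 4.9 j [-0.59  0.06  2.1   0.56  1.23 -0.58]
```

Request:
jog_arm:
  hand: [0, 0, 0, 0, 0]
  delta_pos:
    - [-0.13, 0, 0.21]
    - [-0.27, 0, 0.42]
    - [-0.4, 0, 0.64]
    - [-0.53, 0, 0.85]
    - [-0.58, 0, 0.93]
  rotation:
    - [0, 0, 0]
    - [0, 0, 0]
    - [0, 0, 0]
    - [0, 0, 0]
    - [0, 0, 0]

```text
clock: 6.25
eef_pos: [0.5002, -0.0816, 0.0204]
tool_rot: [-0.166, 0.765, 0.582, 0.219]
wrist_force: [-4.4, -3.7, 7.1]
gripper_width: 0.005
grip_force: 4.6
```

Run:
```python
from h import *
st()
for n in ("scene","top"):
  p=read_camera(n); 
  for t in ("tread","lid_edge"): print(t,[(np.round(d["at"],3),d["confidence"]) for d in spot_point(p,t)[:2]])
st()
```

```text
t 6.25 pos [ 0.5002 -0.0816  0.0204] F [-4.4 -3.7  7.1] w 0.000 g 4.6 j [-0.59  0.08  2.11  0.57  1.21 -0.59]
tread [(array([ 0.503, -0.08 ,  0.038]), 0.68)]
lid_edge [(array([ 0.518, -0.008,  0.307]), 0.95), (array([ 0.502, -0.076,  0.034]), 0.4)]
tread [(array([ 0.5  , -0.08 ,  0.038]), 0.71)]
lid_edge [(array([ 0.52 , -0.01 ,  0.305]), 0.78), (array([ 0.501, -0.082,  0.039]), 0.25)]
t 6.55 pos [ 0.5002 -0.0816  0.0205] F [-4.9 -3.4  8. ] w 0.000 g 4.6 j [-0.59  0.08  2.1   0.57  1.21 -0.59]
```

Request:
jog_arm:
  hand: [0, 0, 0, 0, 0]
  delta_pos:
    - [-0.11, 0, 0.17]
    - [-0.21, 0, 0.34]
    - [-0.32, 0, 0.51]
    - [-0.42, 0, 0.68]
    - [-0.42, 0, 0.68]
  rotation:
    - [0, 0, 0]
    - [0, 0, 0]
    - [0, 0, 0]
    - [0, 0, 0]
    - [0, 0, 0]

```text
clock: 7.05
eef_pos: [0.5001, -0.0815, 0.0115]
tool_rot: [-0.166, 0.766, 0.582, 0.219]
wrist_force: [-2.0, -3.5, 2.1]
gripper_width: 0.006
grip_force: 2.0
```

Run:
```python
from h import *
st()
p=read_camera("top"); 
for t in ("tread","lid_edge"): print(t,[(np.round(d["at"],3),d["confidence"]) for d in spot_point(p,t)[:2]])
```

```text
t 7.05 pos [ 0.5001 -0.0815  0.0115] F [-2.  -3.5  2.1] w 0.001 g 2.0 j [-0.59  0.09  2.11  0.57  1.19 -0.6 ]
tread [(array([ 0.501, -0.083,  0.031]), 0.78)]
lid_edge [(array([0.541, 0.071, 0.345]), 0.91)]
```

Request:
jog_arm:
  hand: [0, 0, 0, 0]
  delta_pos:
    - [-0.05, 0, 0.08]
    - [-0.11, 0, 0.17]
    - [-0.16, 0, 0.25]
    - [-0.16, 0, 0.25]
  rotation:
    - [0, 0, 0]
    - [0, 0, 0]
    - [0, 0, 0]
    - [0, 0, 0]

```text
clock: 7.6
eef_pos: [0.5002, -0.0812, 0.0084]
tool_rot: [-0.166, 0.766, 0.582, 0.219]
wrist_force: [-2.7, -4.8, 2.2]
gripper_width: 0.004
grip_force: 2.3
```

Request:
jog_arm:
  hand: [0, 0, 0]
  delta_pos:
    - [-0.05, 0, 0.08]
    - [-0.11, 0, 0.17]
    - [-0.11, 0, 0.17]
  rotation:
    - [0, 0, 0]
    - [0, 0, 0]
    - [0, 0, 0]

```text
clock: 7.9
eef_pos: [0.5002, -0.081, 0.0064]
tool_rot: [-0.166, 0.766, 0.582, 0.219]
wrist_force: [-1.9, -5.6, 2.4]
gripper_width: 0.005
grip_force: 2.4
```

Run:
```python
from h import *
st()
p=read_camera("top"); 
for t in ("tread","lid_edge"): print(t,[(np.round(d["at"],3),d["confidence"]) for d in spot_point(p,t)[:2]])
```

```text
t 7.90 pos [ 0.5002 -0.081   0.0064] F [-1.9 -5.6  2.4] w 0.001 g 2.4 j [-0.59  0.1   2.11  0.57  1.19 -0.61]
tread [(array([ 0.501, -0.081,  0.029]), 0.58)]
lid_edge [(array([0.563, 0.147, 0.341]), 0.66)]
```

Request:
jog_arm:
  hand: [0, 0, 0]
  delta_pos:
    - [-0.05, 0, 0.08]
    - [-0.08, 0, 0.13]
    - [-0.08, 0, 0.13]
  rotation:
    - [0, 0, 0]
    - [0, 0, 0]
    - [0, 0, 0]

```text
clock: 8.35
eef_pos: [0.5003, -0.0809, 0.005]
tool_rot: [-0.166, 0.766, 0.582, 0.219]
wrist_force: [-2.6, -3.8, 2.5]
gripper_width: 0.001
grip_force: 2.4
```

Run:
```python
from h import *
st()
p=read_camera("top"); 
for t in ("tread","lid_edge"): print(t,[(np.round(d["at"],3),d["confidence"]) for d in spot_point(p,t)[:2]])
p=read_camera("scene")
for t in ("tread","lid_edge"): print(t,[(np.round(d["at"],3),d["confidence"]) for d in spot_point(p,t)[:2]])
st()
```

```text
t 8.35 pos [ 0.5003 -0.0809  0.005 ] F [-2.6 -3.8  2.5] w 0.000 g 2.4 j [-0.59  0.11  2.11  0.57  1.18 -0.61]
tread [(array([ 0.5  , -0.079,  0.026]), 0.56), (array([ 0.528,  0.015, -0.002]), 0.22)]
lid_edge [(array([ 0.483, -0.475,  0.001]), 0.72)]
tread [(array([0.573, 0.169, 0.331]), 0.39)]
lid_edge [(array([0.572, 0.174, 0.329]), 0.63)]
t 8.65 pos [ 0.5003 -0.0809  0.005 ] F [-3.8 -4.4  2.6] w 0.000 g 2.4 j [-0.59  0.11  2.11  0.57  1.18 -0.61]
```

Request:
jog_arm:
  hand: [0, 0, 0]
  delta_pos:
    - [-0.05, 0, 0.08]
    - [-0.08, 0, 0.13]
    - [-0.08, 0, 0.13]
  rotation:
    - [0, 0, 0]
    - [0, 0, 0]
    - [0, 0, 0]

```text
clock: 8.95
eef_pos: [0.5003, -0.0808, 0.0035]
tool_rot: [-0.166, 0.766, 0.581, 0.219]
wrist_force: [-2.1, -3.7, 2.1]
gripper_width: 0.003
grip_force: 2.4
```

Run:
```python
from h import *
st()
p=read_camera("top"); o=get_obs(); z=q(o["tool_rot"]).apply([0,0,1]); tip=o["eef_pos"]
t=(proj(p,[tip,tip-.019*z,tip-.078*z])-[260,190])*8
cv2.imwrite("pics/t3.png",cv2.resize(p["color"][190:250,260:320],(480,480),interpolation=cv2.INTER_CUBIC)); print(t)
```

```text
t 8.95 pos [ 0.5003 -0.0808  0.0035] F [-2.1 -3.7  2.1] w 0.000 g 2.4 j [-0.59  0.11  2.11  0.58  1.18 -0.61]
[[198.46147435 224.96322975]
 [223.8652286  231.11522785]
 [306.42809621 251.10161549]]
```

View pics/t3.png

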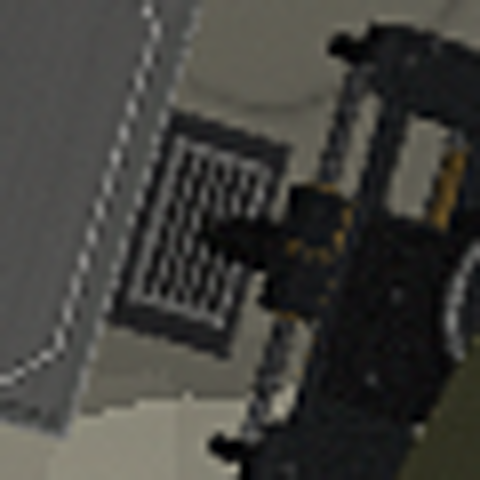

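Picture: the tip rests on the middle of the tread at about (205,225), and the lid stands back at the left. I keep pressing to reach the buffer.

Request:
jog_arm:
  hand: [0, 0, 0, 0]
  delta_pos:
    - [-0.05, 0, 0.08]
    - [-0.11, 0, 0.17]
    - [-0.16, 0, 0.25]
    - [-0.16, 0, 0.25]
  rotation:
    - [0, 0, 0]
    - [0, 0, 0]
    - [0, 0, 0]
    - [0, 0, 0]

```text
clock: 9.4
eef_pos: [0.5004, -0.0806, 0.0019]
tool_rot: [-0.167, 0.765, 0.582, 0.22]
wrist_force: [-6.4, -4.3, 11.4]
gripper_width: 0.002
grip_force: 6.1
```

Request:
jog_arm:
  hand: [0, 0, 0]
  delta_pos:
    - [-0.05, 0, 0.08]
    - [-0.08, 0, 0.13]
    - [-0.08, 0, 0.13]
  rotation:
    - [0, 0, 0]
    - [0, 0, 0]
    - [0, 0, 0]

```text
clock: 9.7
eef_pos: [0.5005, -0.0806, 0.0016]
tool_rot: [-0.168, 0.765, 0.582, 0.22]
wrist_force: [-9.9, -5.4, 17.2]
gripper_width: 0.007
grip_force: 9.7
```

Request:
jog_arm:
  hand: [0, 0, 0]
  delta_pos:
    - [-0.05, 0, 0.08]
    - [-0.11, 0, 0.17]
    - [-0.11, 0, 0.17]
  rotation:
    - [0, 0, 0]
    - [0, 0, 0]
    - [0, 0, 0]

```text
clock: 10.0
eef_pos: [0.5006, -0.0805, 0.0013]
tool_rot: [-0.168, 0.764, 0.582, 0.221]
wrist_force: [-14.0, -6.9, 28.8]
gripper_width: 0.002
grip_force: 14.7
```

Run:
```python
from h import *
st()
T=tool(BY,np.radians(32)); tr=BIN-.1*U
bot=np.array([.435,-.302,0])
plan((tr+[0,0,.06]-.015*U,T),(tr+[0,0,.19]-U*.06,T),(bot+[0,0,.19],tool(np.radians(-16))))
```

```text
t 10.00 pos [ 0.5006 -0.0805  0.0013] F [-14.   -6.9  28.8] w 0.000 g 14.7 j [-0.59  0.12  2.11  0.58  1.18 -0.62]
dpos [1.82, -0.05, -5.79] rot [-0.003, -0.004, 0.003] rows 1.3
dpos [3.07, 0.0, -13.41] rot [0.0, 0.0, 0.0] rows 2.9
dpos [-4.82, -0.11, -3.01] rot [0.145, -0.146, -0.506] rows 3.8
dpos [-4.43, -2.89, -2.1] rot [0.145, -0.146, -0.506] rows 3.8
dpos [-2.62, -4.95, -0.98] rot [0.145, -0.146, -0.506] rows 3.8
```

Request:
jog_arm:
  hand: [0, 0, 0, 0]
  delta_pos:
    - [0.3, 0, -0.5]
    - [0.8, 0, -2]
    - [1.8, 0, -5.8]
    - [1.8, 0, -5.8]
  rotation:
    - [0, 0, 0]
    - [0, 0, 0]
    - [0, 0, 0]
    - [0, 0, 0]

```text
clock: 10.4
eef_pos: [0.499, -0.0974, 0.0605]
tool_rot: [-0.163, 0.765, 0.582, 0.221]
wrist_force: [1.0, -0.7, 1.4]
gripper_width: 0.003
grip_force: 0.0
```

Run:
```python
from h import *
st()
p=read_camera("scene"); 
for t in ("tread","lid_edge"): print(t,[(np.round(d["at"],3),d["confidence"]) for d in spot_point(p,t)[:2]])
T=tool(BY,np.radians(32)); tr=BIN-.1*U
plan((tr+[0,0,.14]-U*.09,tool(BY)),([.45,-.20,.015],tool(BY)))
st()
```

```text
t 10.40 pos [ 0.499  -0.0974  0.0605] F [ 1.  -0.7  1.4] w 0.000 g 0.0 j [-0.62  0.03  2.08  0.55  1.28 -0.57]
tread [(array([ 0.501, -0.074,  0.05 ]), 0.57)]
lid_edge [(array([0.572, 0.17 , 0.328]), 0.95)]
dpos [-1.9, 0.04, -11.15] rot [-0.0, -0.559, 0.001] rows 3.9
dpos [-3.83, -1.62, 12.5] rot [0.0, 0.0, 0.0] rows 2.7
t 10.55 pos [ 0.4957 -0.095   0.0555] F [-0.4 -0.1 -0.5] w 0.000 g 0.0 j [-0.62  0.03  2.09  0.55  1.28 -0.57]
```

The lid stays open and the tread has sprung back up. Next I touch the bench lightly to settle the tip height.

Request:
jog_arm:
  hand: [0, 0, 0, 0]
  delta_pos:
    - [-0.4, 0, -4.5]
    - [-0.9, 0, -9]
    - [-1.9, 0, -11.2]
    - [-1.9, 0, -11.2]
  rotation:
    - [0, 0, 0]
    - [0, -0.14, 0]
    - [0, -0.35, 0]
    - [0, -0.559, 0]

```text
clock: 10.95
eef_pos: [0.4769, -0.1712, 0.1435]
tool_rot: [-0.031, 0.796, 0.602, 0.046]
wrist_force: [-0.1, 1.1, -0.6]
gripper_width: 0.002
grip_force: 0.0
```

Request:
jog_arm:
  hand: [0, 0, 0, 0, 0]
  delta_pos:
    - [-3.8, -1.6, 5]
    - [-3.8, -1.6, 9]
    - [-3.8, -1.6, 12]
    - [-3.8, -1.6, 12.9]
    - [-3.8, -1.6, 13.1]
  rotation:
    - [0, 0, 0]
    - [0, 0, 0]
    - [0, 0, 0]
    - [0, 0, 0]
    - [0, 0, 0]

```text
clock: 11.45
eef_pos: [0.4528, -0.184, 0.004]
tool_rot: [-0.038, 0.795, 0.604, 0.046]
wrist_force: [0.0, -0.3, 0.9]
gripper_width: 0.002
grip_force: 0.0
```

Request:
jog_arm:
  hand: [0, 0, 0]
  delta_pos:
    - [0, 0, 0.2]
    - [0, 0, 0.4]
    - [0, 0, 0.6]
  rotation:
    - [0, 0, 0]
    - [0, 0, 0]
    - [0, 0, 0]

```text
clock: 11.75
eef_pos: [0.4559, -0.1856, 0.0017]
tool_rot: [-0.034, 0.795, 0.604, 0.048]
wrist_force: [-0.4, 0.3, -0.5]
gripper_width: 0.005
grip_force: 0.0
```

Request:
jog_arm:
  hand: [0, 0, 0]
  delta_pos:
    - [0, 0, 0.1]
    - [0, 0, 0.2]
    - [0, 0, 0.2]
  rotation:
    - [0, 0, 0]
    - [0, 0, 0]
    - [0, 0, 0]

```text
clock: 12.05
eef_pos: [0.4547, -0.1845, -0.0018]
tool_rot: [-0.035, 0.795, 0.604, 0.047]
wrist_force: [-0.5, -0.2, 0.5]
gripper_width: 0.001
grip_force: 0.0
```

Request:
jog_arm:
  hand: [0, 0, 0]
  delta_pos:
    - [0, 0, 0.2]
    - [0, 0, 0.4]
    - [0, 0, 0.4]
  rotation:
    - [0, 0, 0]
    - [0, 0, 0]
    - [0, 0, 0]

```text
clock: 12.35
eef_pos: [0.4544, -0.1838, -0.0063]
tool_rot: [-0.036, 0.795, 0.604, 0.047]
wrist_force: [0.2, -0.9, -0.1]
gripper_width: 0.002
grip_force: 0.0
```

Request:
jog_arm:
  hand: [0, 0, 0]
  delta_pos:
    - [0, 0, 0.1]
    - [0, 0, 0.2]
    - [0, 0, 0.2]
  rotation:
    - [0, 0, 0]
    - [0, 0, 0]
    - [0, 0, 0]

```text
clock: 12.65
eef_pos: [0.4547, -0.1837, -0.008]
tool_rot: [-0.036, 0.795, 0.604, 0.047]
wrist_force: [-0.2, -0.4, 0.4]
gripper_width: 0.007
grip_force: 0.0
```

Request:
jog_arm:
  hand: [0, 0, 0]
  delta_pos:
    - [0, 0, 0.1]
    - [0, 0, 0.2]
    - [0, 0, 0.3]
  rotation:
    - [0, 0, 0]
    - [0, 0, 0]
    - [0, 0, 0]

```text
clock: 12.95
eef_pos: [0.4549, -0.1834, -0.0109]
tool_rot: [-0.036, 0.795, 0.604, 0.047]
wrist_force: [0.3, 0.5, -0.3]
gripper_width: 0.001
grip_force: 0.0
```

Request:
jog_arm:
  hand: [0, 0, 0]
  delta_pos:
    - [0, 0, 0.1]
    - [0, 0, 0.2]
    - [0, 0, 0.2]
  rotation:
    - [0, 0, 0]
    - [0, 0, 0]
    - [0, 0, 0]

```text
clock: 13.25
eef_pos: [0.4548, -0.1831, -0.013]
tool_rot: [-0.036, 0.795, 0.604, 0.047]
wrist_force: [0.9, -0.0, 0.1]
gripper_width: 0.004
grip_force: 0.0
```

Request:
jog_arm:
  hand: [0, 0, 0]
  delta_pos:
    - [0, 0, 0.1]
    - [0, 0, 0.2]
    - [0, 0, 0.2]
  rotation:
    - [0, 0, 0]
    - [0, 0, 0]
    - [0, 0, 0]

```text
clock: 13.55
eef_pos: [0.4549, -0.1829, -0.015]
tool_rot: [-0.036, 0.795, 0.604, 0.047]
wrist_force: [0.3, 0.3, -0.1]
gripper_width: 0.001
grip_force: 0.0
```

Request:
jog_arm:
  hand: [0, 0, 0]
  delta_pos:
    - [0, 0, 0.1]
    - [0, 0, 0.2]
    - [0, 0, 0.2]
  rotation:
    - [0, 0, 0]
    - [0, 0, 0]
    - [0, 0, 0]

```text
clock: 13.85
eef_pos: [0.4549, -0.1827, -0.017]
tool_rot: [-0.036, 0.795, 0.604, 0.047]
wrist_force: [-0.3, -0.1, 0.1]
gripper_width: 0.006
grip_force: 0.0
```

Request:
jog_arm:
  hand: [0, 0, 0]
  delta_pos:
    - [0, 0, 0.1]
    - [0, 0, 0.2]
    - [0, 0, 0.3]
  rotation:
    - [0, 0, 0]
    - [0, 0, 0]
    - [0, 0, 0]

```text
clock: 14.15
eef_pos: [0.4552, -0.1825, -0.0195]
tool_rot: [-0.036, 0.795, 0.604, 0.047]
wrist_force: [-2.8, -0.4, 8.1]
gripper_width: 0.004
grip_force: 3.8
```

Run:
```python
from h import *
for n in("scene","top"):
    p=read_camera(n); o=get_obs(); z=q(o["tool_rot"]).apply([0,0,1]); tip=o["eef_pos"]
    t=proj(p,[tip,tip-.019*z,tip-.078*z]); c=np.int32(t[1]); print(t.round(1))
    y,x=c[1]-25,c[0]-25
    b=cv2.resize(p["color"][y:y+50,x:x+50],(400,400),interpolation=cv2.INTER_CUBIC)
    b=cv2.convertScaleAbs(b,alpha=1.6)
    for k in t: cv2.circle(b,tuple(int(v) for v in (k-[x,y])*8),4,(0,0,255),1)
    cv2.imwrite(f"pics/v_{n}.png",b)
cv2.imwrite("pics/v.png",np.hstack([cv2.imread("pics/v_scene.png"),cv2.imread("pics/v_top.png")]))
st()
```

```text
[[227.5 273.3]
 [226.3 271.5]
 [222.3 265.6]]
[[315.5 232.6]
 [316.7 232.8]
 [320.7 233.5]]
t 14.25 pos [ 0.4553 -0.1826 -0.0194] F [-1.7  0.8  2.9] w 0.000 g 1.7 j [-0.56  0.03  2.15  0.13  1.   -0.37]
```

View pics/v.png

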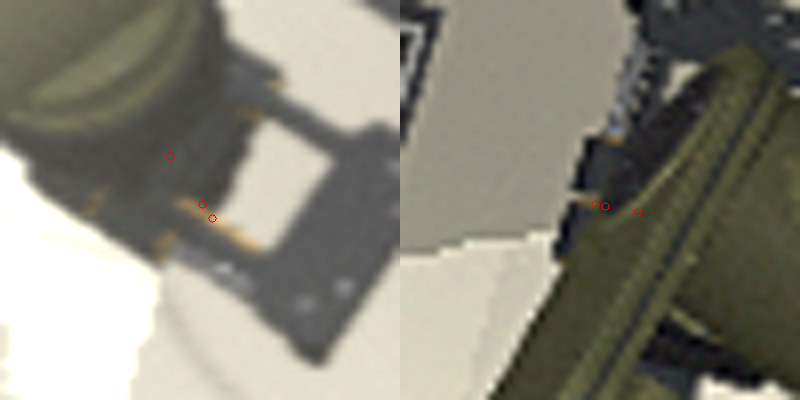

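The bench is touched at a reading of -19 mm, so the true tip height is the reading + 19 mm. The picture agrees: the tip is at about (205,205) in the left half. From here I use this offset.

```bash
sed -i 's/p=np.array(p); rv=/p=np.array(p)-[0,0,.019]; rv=/' h.py
python3 - <<'E'
from h import *
bot=np.array([.435,-.302,0]); T=tool(BY)
plan(([.455,-.183,.14],T),(bot+[0,0,.135],T),(bot+[0,0,.028],T))
E
```

```text
dpos [1.6, -0.01, -13.95] rot [0.0, -0.118, 0.001] rows 2.9
dpos [-12.0, 1.27, 0.5] rot [0.0, 0.0, 0.0] rows 2.5
dpos [0.0, 0.0, 10.7] rot [0.0, 0.0, 0.0] rows 2.2
```

Request:
jog_arm:
  hand: [0, 9.5, 9.5, 9.5]
  delta_pos:
    - [0, 0, -4]
    - [1.6, 0, -9]
    - [1.6, 0, -14]
    - [1.6, 0, -14]
  rotation:
    - [0, -0.05, 0]
    - [0, -0.118, 0]
    - [0, -0.118, 0]
    - [0, -0.118, 0]
  squeeze: 12

```text
clock: 14.65
eef_pos: [0.4598, -0.1851, 0.1294]
tool_rot: [0.007, 0.796, 0.605, 0.003]
wrist_force: [1.5, 0.7, -0.2]
gripper_width: 0.201
grip_force: 0.0
```

Request:
jog_arm:
  hand: [9.5, 9.5, 9.5, 9.5, 9.5]
  delta_pos:
    - [-12, 1.2, 0.5]
    - [-12, 1.2, 0.5]
    - [-12, 1.2, 0.5]
    - [-12, 1.2, 0.5]
    - [-12, 1.2, 0.5]
  rotation:
    - [0, 0, 0]
    - [0, 0, 0]
    - [0, 0, 0]
    - [0, 0, 0]
    - [0, 0, 0]

```text
clock: 15.15
eef_pos: [0.4339, -0.3015, 0.1151]
tool_rot: [-0.001, 0.797, 0.604, 0.0]
wrist_force: [-0.3, 0.2, -0.3]
gripper_width: 0.62
grip_force: 0.0
```

Run:
```python
from h import *
st()
for n in ("scene","top"):
  p=read_camera(n); 
  print([(np.round(d["at"],3),d["confidence"]) for d in spot_point(p,"bottle")[:2]])
plan(([.435,-.304,.028],tool(BY)))
```

```text
t 15.15 pos [ 0.4339 -0.3015  0.1151] F [-0.3  0.2 -0.3] w 0.059 g 0.0 j [-0.71 -0.08  2.    0.    1.23 -0.44]
[(array([ 0.438, -0.309,  0.003]), 0.62), (array([0.568, 0.173, 0.329]), 0.44)]
[(array([ 0.431, -0.301,  0.001]), 0.54)]
dpos [-0.31, 0.13, 10.69] rot [0.0, -0.0, 0.002] rows 2.2
```

Request:
jog_arm:
  hand: [9, 9, 9, 9, 9]
  delta_pos:
    - [-0.3, 0.1, 0]
    - [-0.3, 0.1, 3]
    - [-0.3, 0.1, 7]
    - [-0.3, 0.1, 10.6]
    - [-0.3, 0.1, 10.6]
  rotation:
    - [0, 0, 0]
    - [0, 0, 0]
    - [0, 0, 0]
    - [0, 0, 0]
    - [0, 0, 0]

```text
clock: 15.85
eef_pos: [0.4309, -0.3014, 0.0048]
tool_rot: [-0.005, 0.796, 0.605, -0.001]
wrist_force: [0.8, 0.5, 0.3]
gripper_width: 0.947
grip_force: 0.0
```

Request:
jog_arm:
  hand: [3, 3, 3, 3, 3]
  delta_pos:
    - [0, 0, 0]
    - [0, 0, 0]
    - [0, 0, 0]
    - [0, 0, 0]
    - [0, 0, 0]
  rotation:
    - [0, 0, 0]
    - [0, 0, 0]
    - [0, 0, 0]
    - [0, 0, 0]
    - [0, 0, 0]
  squeeze: 10

```text
clock: 16.35
eef_pos: [0.4351, -0.3055, 0.0113]
tool_rot: [0.001, 0.796, 0.605, 0.0]
wrist_force: [0.2, -0.5, 0.2]
gripper_width: 0.581
grip_force: 0.0
```

Request:
jog_arm:
  hand: [3, 3, 3, 3, 3]
  delta_pos:
    - [0, 0, 0]
    - [0, 0, 0]
    - [0, 0, 0]
    - [0, 0, 0]
    - [0, 0, 0]
  rotation:
    - [0, 0, 0]
    - [0, 0, 0]
    - [0, 0, 0]
    - [0, 0, 0]
    - [0, 0, 0]

```text
clock: 16.85
eef_pos: [0.4346, -0.3051, 0.0105]
tool_rot: [0.0, 0.796, 0.605, 0.0]
wrist_force: [-0.7, 0.1, 3.9]
gripper_width: 0.456
grip_force: 10.0
```

Run:
```python
from h import *
st()
T=tool(BY)
# over mouth with bottle bottom clear of the rim
plan(([.435,-.304,.29],T),(BIN+[0,0,.30]-.01*U,T),(BIN+[0,0,.17]-.01*U,T))
```

```text
t 16.85 pos [ 0.4346 -0.3051  0.0105] F [-0.7  0.1  3.9] w 0.043 g 10.0 j [-0.71  0.05  2.06  0.    1.03 -0.44]
dpos [0.06, 0.01, -13.03] rot [0.0, 0.0, 0.0] rows 2.7
dpos [0.06, 0.0, -13.03] rot [0.0, 0.0, 0.0] rows 2.7
dpos [16.12, 0.13, -0.5] rot [0.0, 0.0, 0.0] rows 3.4
dpos [16.12, 0.13, -0.5] rot [0.0, 0.0, 0.0] rows 3.4
dpos [0.0, 0.0, 13.0] rot [0.0, 0.0, 0.0] rows 2.7
```

Request:
jog_arm:
  hand: [3, 3, 3, 3, 3]
  delta_pos:
    - [0, 0, -4]
    - [0, 0, -9]
    - [0, 0, -14]
    - [0, 0, -19]
    - [0, 0, -24]
  rotation:
    - [0, 0, 0]
    - [0, 0, 0]
    - [0, 0, 0]
    - [0, 0, 0]
    - [0, 0, 0]

```text
clock: 17.35
eef_pos: [0.4341, -0.3046, 0.2515]
tool_rot: [-0.0, 0.796, 0.605, 0.0]
wrist_force: [1.1, -0.2, -0.1]
gripper_width: 0.454
grip_force: 10.0
```

Request:
jog_arm:
  hand: [3, 3, 3, 3]
  delta_pos:
    - [4, 0, -1]
    - [9, 0, -2]
    - [13, 0, -3]
    - [16.1, 0.1, -3]
  rotation:
    - [0, 0, 0]
    - [0, 0, 0]
    - [0, 0, 0]
    - [0, 0, 0]

```text
clock: 17.75
eef_pos: [0.4795, -0.1483, 0.2816]
tool_rot: [0.001, 0.796, 0.605, 0.001]
wrist_force: [-0.1, 0.9, -0.0]
gripper_width: 0.454
grip_force: 10.0
```

Request:
jog_arm:
  hand: [3, 3, 3, 3, 3]
  delta_pos:
    - [5, 0, 0]
    - [10, 0, 0]
    - [14, 0, 0]
    - [16, 0.1, 0]
    - [16.1, 0.1, 0]
  rotation:
    - [0, 0, 0]
    - [0, 0, 0]
    - [0, 0, 0]
    - [0, 0, 0]
    - [0, 0, 0]

```text
clock: 18.25
eef_pos: [0.5229, 0.0069, 0.2793]
tool_rot: [-0.0, 0.795, 0.606, -0.0]
wrist_force: [-0.2, -1.1, 0.1]
gripper_width: 0.453
grip_force: 10.0
```

Run:
```python
from h import *
st()
for n in ("scene","top"):
  p=read_camera(n); 
  for t in ("bottle","lid_edge","bin_mouth"): print(t,[(np.round(d["at"],3),d["confidence"]) for d in spot_point(p,t)[:2]])
plan((BIN+[0,0,.135]-.005*U,tool(BY)))
```

```text
t 18.25 pos [0.5229 0.0069 0.2793] F [-0.2 -1.1  0.1] w 0.043 g 10.0 j [-0.09 -0.2   1.82  0.    1.52  0.18]
bottle [(array([0.527, 0.007, 0.271]), 0.89)]
lid_edge [(array([0.569, 0.174, 0.329]), 0.83)]
bin_mouth []
bottle []
lid_edge [(array([0.572, 0.17 , 0.329]), 0.79), (array([ 0.611, -0.29 , -0.   ]), 0.73)]
bin_mouth [(array([ 0.611, -0.293,  0.004]), 0.23)]
dpos [0.75, 0.09, 16.42] rot [0.0, -0.0, -0.001] rows 3.4
```

Request:
jog_arm:
  hand: [3, 3, 3, 3, 3]
  delta_pos:
    - [0.6, 0.1, 4.5]
    - [0.6, 0.1, 9]
    - [0.6, 0.1, 13]
    - [0.6, 0.1, 16.4]
    - [0.6, 0.1, 16.4]
  rotation:
    - [0, 0, 0]
    - [0, 0, 0]
    - [0, 0, 0]
    - [0, 0, 0]
    - [0, 0, 0]

```text
clock: 19.15
eef_pos: [0.5209, 0.0099, 0.1103]
tool_rot: [-0.004, 0.797, 0.604, -0.004]
wrist_force: [0.1, -0.5, -0.5]
gripper_width: 0.46
grip_force: 10.0
```

Request:
jog_arm:
  hand: [7, 7, 7, 7, 7]
  delta_pos:
    - [0, 0, 0]
    - [0, 0, 0]
    - [0, 0, 0]
    - [0, 0, 0]
    - [0, 0, 0]
  rotation:
    - [0, 0, 0]
    - [0, 0, 0]
    - [0, 0, 0]
    - [0, 0, 0]
    - [0, 0, 0]

```text
clock: 19.65
eef_pos: [0.5261, 0.0101, 0.1174]
tool_rot: [0.001, 0.796, 0.605, 0.001]
wrist_force: [-0.2, -0.1, 0.5]
gripper_width: 0.734
grip_force: 0.0
```

Run:
```python
from h import *
st()
B=np.array([.613,-.293,0]); T=tool(np.radians(37.5))
plan((BIN+[0,0,.25]-.005*U,tool(BY)),(BIN+[0,0,.28]-.2*U,tool(BY)),(B+[0,0,.12],T),(B+[0,0,.006],T))
```

```text
t 19.65 pos [0.5261 0.0101 0.1174] F [-0.2 -0.1  0.5] w 0.070 g 0.0 j [-0.08 -0.09  2.    0.    1.23  0.19]
dpos [0.05, -0.04, -11.36] rot [0.002, -0.0, 0.001] rows 2.4
dpos [-19.5, 0.0, -3.0] rot [0.0, 0.0, 0.0] rows 4.1
dpos [-3.7, 8.29, 8.0] rot [0.0, 0.0, 0.322] rows 2.5
dpos [-0.89, 9.03, 8.0] rot [0.0, 0.0, 0.322] rows 2.5
dpos [0.0, 0.0, 11.4] rot [0.0, 0.0, 0.0] rows 2.4
```

Request:
jog_arm:
  hand: [7, 7, 8, 8, 8]
  delta_pos:
    - [0, 0, -5]
    - [0, 0, -10]
    - [-4, 0, -14]
    - [-9, 0, -14.4]
    - [-14, 0, -14.4]
  rotation:
    - [0, 0, 0]
    - [0, 0, 0]
    - [0, 0, 0]
    - [0, 0, 0]
    - [0, 0, 0]

```text
clock: 20.15
eef_pos: [0.4901, -0.1209, 0.2639]
tool_rot: [0.003, 0.796, 0.606, 0.002]
wrist_force: [0.3, -1.4, -0.8]
gripper_width: 0.835
grip_force: 0.0
```

Request:
jog_arm:
  hand: [8, 8, 8, 8, 8]
  delta_pos:
    - [-5.5, 0, 0]
    - [-9, 4, 4]
    - [-9.2, 8.2, 8]
    - [-9.2, 8.3, 8]
    - [-9.2, 8.3, 8]
  rotation:
    - [0, 0, 0]
    - [0, 0, 0.15]
    - [0, 0, 0.322]
    - [0, 0, 0.322]
    - [0, 0, 0.322]

```text
clock: 20.65
eef_pos: [0.5436, -0.2307, 0.1761]
tool_rot: [-0.003, 0.883, 0.469, -0.002]
wrist_force: [-0.9, 0.2, -1.3]
gripper_width: 0.838
grip_force: 0.0
```

Run:
```python
from h import *
st()
for n in ("scene","top"):
  p=read_camera(n); 
  for t in ("bottle","sanding_block"): print(t,[(np.round(d["at"],3),d["confidence"]) for d in spot_point(p,t)[:2]])
B=np.array([.613,-.293,0]); T=tool(np.radians(37.5))
plan((B+[0,0,.1],T),(B+[0,0,.006],T))
```

```text
t 20.65 pos [ 0.5436 -0.2307  0.1761] F [-0.9  0.2 -1.3] w 0.080 g 0.0 j [-0.49  0.01  1.8   0.    1.34  0.1 ]
bottle [(array([0.529, 0.01 , 0.049]), 0.66)]
sanding_block [(array([ 0.607, -0.297, -0.004]), 0.69)]
bottle [(array([0.527, 0.01 , 0.05 ]), 0.58)]
sanding_block []
dpos [-1.4, 9.12, 10.16] rot [0.003, -0.001, 0.323] rows 2.9
dpos [0.0, 0.0, 9.4] rot [0.0, 0.0, 0.0] rows 2.0
```

Request:
jog_arm:
  hand: [8, 8, 8, 8, 8]
  delta_pos:
    - [-0.7, 4.5, 4]
    - [-1.4, 9.1, 8]
    - [-1.4, 9.1, 9]
    - [-1.4, 9.1, 11]
    - [-1.4, 9.1, 13]
  rotation:
    - [0, 0, 0.14]
    - [0, 0, 0.28]
    - [0, 0, 0.323]
    - [0, 0, 0.323]
    - [0, 0, 0.323]

```text
clock: 21.45
eef_pos: [0.6127, -0.2933, 0.0504]
tool_rot: [0.001, 0.947, 0.321, 0.001]
wrist_force: [0.1, -0.9, -0.1]
gripper_width: 0.841
grip_force: 0.0
```

Request:
jog_arm:
  hand: [8, 8, 8, 8]
  delta_pos:
    - [0, 0, 4]
    - [0, 0, 6]
    - [0, 0, 6.3]
    - [0, 0, 6.3]
  rotation:
    - [0, 0, 0]
    - [0, 0, 0]
    - [0, 0, 0]
    - [0, 0, 0]

```text
clock: 21.85
eef_pos: [0.6124, -0.2929, -0.0121]
tool_rot: [0.0, 0.947, 0.321, 0.0]
wrist_force: [0.9, 1.2, -0.9]
gripper_width: 0.846
grip_force: 0.0
```

Run:
```python
from h import *
st()
p=read_camera("top"); print([(np.round(d["at"],3),d["confidence"]) for d in spot_point(p,"sanding_block")[:2]])
B=np.array([.613,-.293,0]); T=tool(np.radians(37.5))
plan((B+[0,0,.004],T)); st()
```

```text
t 21.85 pos [ 0.6124 -0.2929 -0.0121] F [ 0.9  1.2 -0.9] w 0.080 g 0.0 j [-0.53  0.38  1.72  0.    1.05  0.39]
[]
dpos [-0.01, -0.11, 0.48] rot [0.004, -0.002, -0.0] rows 0.1
t 21.95 pos [ 0.6138 -0.2938 -0.0102] F [ 0.5 -0.1  1. ] w 0.080 g 0.0 j [-0.53  0.38  1.72  0.    1.05  0.39]
```

Request:
jog_arm:
  hand: [8, 4, 4, 4, 4]
  delta_pos:
    - [0, 0, 0.4]
    - [0, 0, 0.4]
    - [0, 0, 0.4]
    - [0, 0, 0.4]
    - [0, 0, 0.4]
  rotation:
    - [0, 0, 0]
    - [0, 0, 0]
    - [0, 0, 0]
    - [0, 0, 0]
    - [0, 0, 0]
  squeeze: 25

```text
clock: 22.45
eef_pos: [0.6122, -0.2931, -0.0167]
tool_rot: [0.0, 0.947, 0.321, 0.0]
wrist_force: [0.2, -0.0, -0.9]
gripper_width: 0.56
grip_force: 0.0
```

Request:
jog_arm:
  hand: [3.5, 3.5, 3.5]
  delta_pos:
    - [0, 0, 0]
    - [0, 0, 0]
    - [0, 0, 0]
  rotation:
    - [0, 0, 0]
    - [0, 0, 0]
    - [0, 0, 0]

```text
clock: 22.75
eef_pos: [0.6122, -0.2931, -0.0169]
tool_rot: [0.0, 0.947, 0.321, 0.0]
wrist_force: [-0.8, 0.4, -0.1]
gripper_width: 0.501
grip_force: 25.0
```

Run:
```python
from h import *
st()
T=tool(BY); D=BIN-.005*U+.052*V
plan(([.613,-.293,.12],tool(np.radians(37.5))),(BIN-.2*U+.03*V+[0,0,.27],T),(D+[0,0,.25],T),(D+[0,0,.195],T))
```

```text
t 22.75 pos [ 0.6122 -0.2931 -0.0169] F [-0.8  0.4 -0.1] w 0.048 g 25.0 j [-0.53  0.38  1.72  0.    1.04  0.39]
dpos [0.07, 0.05, -11.79] rot [0.0, -0.0, -0.0] rows 2.5
dpos [-2.92, -10.05, -7.5] rot [0.0, 0.0, -0.322] rows 2.7
dpos [0.41, -10.46, -7.5] rot [0.0, 0.0, -0.322] rows 2.7
dpos [19.5, -2.2, 2.0] rot [0.0, 0.0, 0.0] rows 4.1
dpos [0.0, 0.0, 5.5] rot [0.0, 0.0, 0.0] rows 1.1
```

Request:
jog_arm:
  hand: [3.5, 3.5, 3.5, 3.5]
  delta_pos:
    - [0, 0, -2]
    - [0, 0, -6]
    - [0, 0, -11]
    - [0, 0, -11.8]
  rotation:
    - [0, 0, 0]
    - [0, 0, 0]
    - [0, 0, 0]
    - [0, 0, 0]

```text
clock: 23.15
eef_pos: [0.616, -0.2953, 0.1092]
tool_rot: [0.005, 0.947, 0.321, 0.004]
wrist_force: [1.3, -0.2, 1.4]
gripper_width: 0.5
grip_force: 25.0
```

Request:
jog_arm:
  hand: [3.5, 3.5, 3.5, 3.5]
  delta_pos:
    - [-1, -3.5, -3]
    - [-2, -7, -6]
    - [-2.9, -10, -7.5]
    - [-2.9, -10, -7.5]
  rotation:
    - [0, 0, -0.11]
    - [0, 0, -0.22]
    - [0, 0, -0.322]
    - [0, 0, -0.322]

```text
clock: 23.55
eef_pos: [0.5275, -0.2303, 0.1788]
tool_rot: [0.002, 0.883, 0.47, 0.001]
wrist_force: [-0.3, -0.7, -1.1]
gripper_width: 0.502
grip_force: 25.0
```

Request:
jog_arm:
  hand: [3.5, 3.5, 3.5, 3.5]
  delta_pos:
    - [0.2, -4, -3]
    - [0.4, -8, -6]
    - [0.4, -10.5, -7.5]
    - [0.4, -10.5, -7.5]
  rotation:
    - [0, 0, -0.11]
    - [0, 0, -0.22]
    - [0, 0, -0.322]
    - [0, 0, -0.322]

```text
clock: 23.95
eef_pos: [0.4436, -0.1688, 0.2535]
tool_rot: [0.002, 0.796, 0.605, 0.001]
wrist_force: [0.3, -0.3, 0.7]
gripper_width: 0.503
grip_force: 25.0
```

Run:
```python
from h import *
st()
p=read_camera("scene"); print([(np.round(d["at"],3),d["confidence"]) for d in spot_point(p,"sanding_block")[:2]])
T=tool(BY); D=BIN-.005*U+.052*V
plan((D+[0,0,.25],T),(D+[0,0,.195],T))
```

```text
t 23.95 pos [ 0.4436 -0.1688  0.2535] F [ 0.3 -0.3  0.7] w 0.048 g 25.0 j [-0.48 -0.31  1.96  0.    1.49 -0.2 ]
[(array([ 0.442, -0.172,  0.268]), 0.74), (array([0.426, 0.32 , 0.002]), 0.44)]
dpos [19.54, -2.2, 1.95] rot [0.001, 0.0, -0.002] rows 4.1
dpos [0.0, 0.0, 5.5] rot [0.0, 0.0, 0.0] rows 1.1
```

Request:
jog_arm:
  hand: [3.5, 3.5, 3.5, 3.5, 3.5]
  delta_pos:
    - [4.5, -0.5, 0]
    - [9, -1, 0]
    - [14, -1.6, 0]
    - [18.5, -2.2, 1.5]
    - [19.5, -2.2, 2]
  rotation:
    - [0, 0, 0]
    - [0, 0, 0]
    - [0, 0, 0]
    - [0, 0, 0]
    - [0, 0, 0]

```text
clock: 24.55
eef_pos: [0.4745, 0.0279, 0.2276]
tool_rot: [-0.002, 0.796, 0.606, -0.002]
wrist_force: [-0.5, -0.9, -2.0]
gripper_width: 0.505
grip_force: 25.0
```

Request:
jog_arm:
  hand: [3.5, 3.5, 3.5, 6.5, 6.5]
  delta_pos:
    - [0, 0, 3]
    - [0, 0, 5.2]
    - [0, 0, 5.2]
    - [0, 0, 5.2]
    - [0, 0, 5.2]
  rotation:
    - [0, 0, 0]
    - [0, 0, 0]
    - [0, 0, 0]
    - [0, 0, 0]
    - [0, 0, 0]

```text
clock: 25.05
eef_pos: [0.476, 0.0239, 0.1804]
tool_rot: [0.001, 0.797, 0.604, 0.001]
wrist_force: [0.7, -0.0, 0.6]
gripper_width: 0.617
grip_force: 0.0
```

Request:
jog_arm:
  hand: [6.5, 6.5, 6.5]
  delta_pos:
    - [0, 0, 0]
    - [0, 0, -2]
    - [0, 0, -7]
  rotation:
    - [0, 0, 0]
    - [0, 0, 0]
    - [0, 0, 0]

```text
clock: 25.35
eef_pos: [0.4723, 0.0244, 0.2458]
tool_rot: [-0.003, 0.797, 0.604, -0.003]
wrist_force: [1.3, 0.4, -0.4]
gripper_width: 0.684
grip_force: 0.0
```

Run:
```python
from h import *
st()
for n in ("scene","top"):
  p=read_camera(n); 
  for t in ("bottle","sanding_block","lid_edge","offcut"): print(t,[(np.round(d["at"],3),d["confidence"]) for d in spot_point(p,t)[:2]])
a=np.radians(4.6); O=np.array([.425,.325,0])+.004*np.array([np.cos(a),np.sin(a),0]); T=tool(a)
plan((BIN-.005*U+.19*V+[0,0,.28],tool(np.radians(40))),(O+[0,0,.10],T),(O+[0,0,.003],T))
```

```text
t 25.35 pos [0.4723 0.0244 0.2458] F [ 1.3  0.4 -0.4] w 0.065 g 0.0 j [-0.06 -0.3   1.96 -0.    1.49  0.21]
bottle [(array([0.532, 0.008, 0.052]), 0.83)]
sanding_block [(array([0.48 , 0.019, 0.045]), 0.71)]
lid_edge [(array([0.573, 0.172, 0.331]), 0.81), (array([ 0.5  , -0.078,  0.049]), 0.24)]
offcut []
bottle []
sanding_block [(array([ 0.672,  0.35 , -0.005]), 0.64)]
lid_edge [(array([0.575, 0.172, 0.328]), 0.97)]
offcut [(array([0.427, 0.326, 0.002]), 0.62)]
dpos [0.04, -13.68, -1.3] rot [-0.002, 0.001, 0.6] rows 4.1
dpos [11.78, -7.32, 9.0] rot [0.0, 0.0, 0.309] rows 3.4
dpos [8.99, -10.55, 9.0] rot [0.0, 0.0, 0.309] rows 3.4
dpos [0.0, 0.0, 9.7] rot [0.0, 0.0, 0.0] rows 2.0
```

Request:
jog_arm:
  hand: [6.5, 6.5, 6.5, 6.5, 6.5]
  delta_pos:
    - [0, -4, -1.3]
    - [0, -8, -1.3]
    - [0, -12, -1.3]
    - [0, -13.7, -1.3]
    - [0, -13.7, -1.3]
  rotation:
    - [0, 0, 0.13]
    - [0, 0, 0.26]
    - [0, 0, 0.39]
    - [0, 0, 0.52]
    - [0, 0, 0.6]

```text
clock: 26.35
eef_pos: [0.3413, 0.062, 0.2617]
tool_rot: [0.0, 0.94, 0.341, 0.001]
wrist_force: [0.4, 0.2, 0.7]
gripper_width: 0.683
grip_force: 0.0
```

Request:
jog_arm:
  hand: [7, 7, 7, 7]
  delta_pos:
    - [3.5, -2.2, 2]
    - [7, -4.4, 5]
    - [10.5, -6.5, 8]
    - [11.8, -7.3, 9]
  rotation:
    - [0, 0, 0.1]
    - [0, 0, 0.2]
    - [0, 0, 0.3]
    - [0, 0, 0.309]

```text
clock: 26.75
eef_pos: [0.3845, 0.1949, 0.1678]
tool_rot: [0.0, 0.981, 0.194, -0.003]
wrist_force: [-0.0, -1.1, -0.4]
gripper_width: 0.737
grip_force: 0.0
```

Run:
```python
from h import *
st()
for n in ("scene","top"):
  p=read_camera(n); print([(np.round(d["at"],3),d["confidence"]) for d in spot_point(p,"offcut")[:2]])
a=np.radians(4.6); O=np.array([.425,.325,0])+.004*np.array([np.cos(a),np.sin(a),0]); T=tool(a)
plan((O+[0,0,.10],T),(O+[0,0,.004],T))
```

```text
t 26.75 pos [0.3845 0.1949 0.1678] F [-0.  -1.1 -0.4] w 0.070 g 0.0 j [ 0.34 -0.37  2.14  0.    1.37  1.53]
[(array([ 0.428,  0.321, -0.   ]), 0.67)]
[(array([ 0.425,  0.328, -0.   ]), 0.86), (array([0.573, 0.175, 0.326]), 0.63)]
dpos [9.02, -10.61, 9.05] rot [0.001, 0.001, 0.31] rows 3.5
dpos [0.0, 0.0, 9.6] rot [0.0, 0.0, 0.0] rows 2.0
```

Request:
jog_arm:
  hand: [7, 7, 7, 7, 7]
  delta_pos:
    - [3, -3.5, 3]
    - [6, -7, 6]
    - [8.8, -10.5, 9]
    - [8.8, -10.5, 9]
    - [8.8, -10.5, 11]
  rotation:
    - [0, 0, 0.1]
    - [0, 0, 0.2]
    - [0, 0, 0.31]
    - [0, 0, 0.31]
    - [0, 0, 0.31]

```text
clock: 27.45
eef_pos: [0.4305, 0.3251, 0.0643]
tool_rot: [-0.001, 0.999, 0.04, 0.002]
wrist_force: [1.6, -0.4, 0.5]
gripper_width: 0.738
grip_force: 0.0
```

Request:
jog_arm:
  hand: [7, 7, 7, 7]
  delta_pos:
    - [0, 0, 4]
    - [0, 0, 7]
    - [0, 0, 7.4]
    - [0, 0, 7.4]
  rotation:
    - [0, 0, 0]
    - [0, 0, 0]
    - [0, 0, 0]
    - [0, 0, 0]

```text
clock: 27.85
eef_pos: [0.4286, 0.3229, -0.0111]
tool_rot: [0.0, 0.999, 0.039, 0.0]
wrist_force: [-0.3, -0.6, 0.4]
gripper_width: 0.734
grip_force: 0.0
```

Run:
```python
from h import *
st()
p=read_camera("top"); print([(np.round(d["at"],3),d["confidence"]) for d in spot_point(p,"offcut")[:2]])
a=np.radians(4.6); O=np.array([.425,.325,0])+.001*np.array([np.cos(a),np.sin(a),0]); T=tool(a)
plan((O+[0,0,.003],T)); st()
```

```text
t 27.85 pos [ 0.4286  0.3229 -0.0111] F [-0.3 -0.6  0.4] w 0.070 g 0.0 j [ 0.55  0.1   2.05 -0.    0.99  2.04]
[(array([ 0.423,  0.328, -0.   ]), 0.6)]
dpos [-0.4, -0.11, 0.68] rot [-0.002, -0.004, -0.002] rows 0.2
t 27.95 pos [ 0.4301  0.3243 -0.0092] F [-1.  -0.4 -0.4] w 0.071 g 0.0 j [ 0.55  0.1   2.05 -0.    0.99  2.04]
```

Request:
jog_arm:
  hand: [7, 7, 3, 3, 3]
  delta_pos:
    - [-0.4, 0, 0.4]
    - [-0.4, 0, 0.65]
    - [-0.4, 0, 0.65]
    - [-0.4, 0, 0.65]
    - [-0.4, 0, 0.65]
  rotation:
    - [0, 0, 0]
    - [0, 0, 0]
    - [0, 0, 0]
    - [0, 0, 0]
    - [0, 0, 0]
  squeeze: 20

```text
clock: 28.45
eef_pos: [0.4242, 0.3236, -0.0183]
tool_rot: [-0.0, 0.999, 0.04, 0.0]
wrist_force: [0.1, 0.1, -0.4]
gripper_width: 0.539
grip_force: 0.0
```

Request:
jog_arm:
  hand: [2.5, 2.5, 2.5]
  delta_pos:
    - [0, 0, 0]
    - [0, 0, 0]
    - [0, 0, 0]
  rotation:
    - [0, 0, 0]
    - [0, 0, 0]
    - [0, 0, 0]

```text
clock: 28.75
eef_pos: [0.4241, 0.3235, -0.0184]
tool_rot: [-0.0, 0.999, 0.04, 0.0]
wrist_force: [-1.1, -0.5, -0.6]
gripper_width: 0.375
grip_force: 20.0
```

Request:
jog_arm:
  hand: [2.5, 2.5, 2.5, 2.5]
  delta_pos:
    - [0, 0, -1]
    - [0, 0, -4]
    - [0, 0, -9]
    - [0, 0, -12]
  rotation:
    - [0, 0, 0]
    - [0, 0, 0]
    - [0, 0, 0]
    - [0, 0, 0]

```text
clock: 29.15
eef_pos: [0.4252, 0.3242, 0.1056]
tool_rot: [-0.001, 0.999, 0.04, 0.002]
wrist_force: [0.6, 0.3, -1.2]
gripper_width: 0.376
grip_force: 20.0
```

Run:
```python
from h import *
st()
for n in ("scene","top"):
  p=read_camera(n); print([(np.round(d["at"],3),d["confidence"]) for d in spot_point(p,"offcut")[:2]])
T=tool(BY-np.pi/2)
plan(([.33,.15,.3],T),(BIN-.02*U+.12*V+[0,0,.30],T),(BIN-.02*U+[0,0,.30],T)); st()
```

```text
t 29.15 pos [0.4252 0.3242 0.1056] F [ 0.6  0.3 -1.2] w 0.036 g 20.0 j [ 0.55 -0.06  1.99 -0.    1.21  2.04]
[]
[(array([0.428, 0.328, 0.13 ]), 0.61)]
dpos [-5.37, 8.27, -8.94] rot [-0.001, -0.001, 0.176] rows 2.8
dpos [-3.85, 9.09, -8.93] rot [-0.001, -0.001, 0.176] rows 2.8
dpos [10.59, 9.66, 0.0] rot [0.0, 0.0, 0.0] rows 3.0
dpos [12.0, 0.0, 0.0] rot [0.0, 0.0, 0.0] rows 2.5
t 29.35 pos [0.4244 0.3236 0.1026] F [-0.5 -0.7 -1.4] w 0.036 g 20.0 j [ 0.55 -0.06  2.   -0.    1.2   2.04]
```

Request:
jog_arm:
  hand: [2.5, 2.5, 2.5, 2.5]
  delta_pos:
    - [-1.5, 2, -4]
    - [-3.5, 5, -7.5]
    - [-5.4, 8.3, -9]
    - [-5.4, 8.3, -9]
  rotation:
    - [0, 0, 0.06]
    - [0, 0, 0.12]
    - [0, 0, 0.176]
    - [0, 0, 0.176]

```text
clock: 29.75
eef_pos: [0.376, 0.2345, 0.1926]
tool_rot: [-0.0, 0.999, -0.05, 0.001]
wrist_force: [0.1, 0.6, -0.7]
gripper_width: 0.377
grip_force: 20.0
```

Request:
jog_arm:
  hand: [2.5, 2.5, 2.5, 2.5]
  delta_pos:
    - [-1.3, 3, -4]
    - [-2.6, 6, -8]
    - [-3.9, 9.1, -8.9]
    - [-3.9, 9.1, -8.9]
  rotation:
    - [0, 0, 0.06]
    - [0, 0, 0.12]
    - [0, 0, 0.176]
    - [0, 0, 0.176]

```text
clock: 30.15
eef_pos: [0.329, 0.1482, 0.2816]
tool_rot: [-0.0, 0.99, -0.138, 0.001]
wrist_force: [0.1, 0.6, -0.6]
gripper_width: 0.376
grip_force: 20.0
```

Request:
jog_arm:
  hand: [2.5, 2.5, 2.5, 2.5]
  delta_pos:
    - [3.5, 3.2, 0]
    - [7, 6.4, 0]
    - [10, 9.4, 0]
    - [10.6, 9.6, 0]
  rotation:
    - [0, 0, 0]
    - [0, 0, 0]
    - [0, 0, 0]
    - [0, 0, 0]

```text
clock: 30.55
eef_pos: [0.406, 0.0261, 0.2771]
tool_rot: [0.001, 0.99, -0.138, -0.003]
wrist_force: [-0.2, 0.5, -1.3]
gripper_width: 0.379
grip_force: 20.0
```

Run:
```python
from h import *
st()
p=read_camera("scene"); print([(np.round(d["at"],3),d["confidence"]) for d in spot_point(p,"offcut")[:2]])
T=tool(BY-np.pi/2); D=BIN-.02*U-.015*V
plan((D+[0,0,.28],T),(D+[0,0,.175],T))
```

```text
t 30.55 pos [0.406  0.0261 0.2771] F [-0.2  0.5 -1.3] w 0.036 g 20.0 j [-0.07 -0.48  2.04 -0.    1.59  1.78]
[(array([0.409, 0.025, 0.293]), 0.62)]
dpos [13.59, -0.06, 1.6] rot [0.0, 0.005, -0.002] rows 2.9
dpos [0.0, 0.0, 10.5] rot [0.0, 0.0, 0.0] rows 2.2
```

Request:
jog_arm:
  hand: [2.5, 2.5, 2.5, 2.5, 2.5]
  delta_pos:
    - [4, 0, 0]
    - [8.5, 0, 0]
    - [12.5, 0, 1]
    - [13.6, 0, 1.6]
    - [13.6, 0, 3]
  rotation:
    - [0, 0, 0]
    - [0, 0, 0]
    - [0, 0, 0]
    - [0, 0, 0]
    - [0, 0, 0]

```text
clock: 31.15
eef_pos: [0.5369, -0.0066, 0.2494]
tool_rot: [-0.0, 0.991, -0.135, -0.001]
wrist_force: [-0.1, -0.5, -0.2]
gripper_width: 0.374
grip_force: 20.0
```

Request:
jog_arm:
  hand: [2.5, 2.5, 2.5, 6, 6]
  delta_pos:
    - [0, 0, 4]
    - [0, 0, 8]
    - [0, 0, 9]
    - [0, 0, 9]
    - [0, 0, 9]
  rotation:
    - [0, 0, 0]
    - [0, 0, 0]
    - [0, 0, 0]
    - [0, 0, 0]
    - [0, 0, 0]

```text
clock: 31.65
eef_pos: [0.5369, -0.0076, 0.1626]
tool_rot: [-0.0, 0.991, -0.136, 0.002]
wrist_force: [0.4, -0.4, 0.2]
gripper_width: 0.489
grip_force: 0.0
```

Request:
jog_arm:
  hand: [6, 6, 6, 6]
  delta_pos:
    - [0, 0, 0]
    - [0, 0, -3]
    - [0, 0, -8]
    - [0, 0, -12]
  rotation:
    - [0, 0, 0]
    - [0, 0, 0]
    - [0, 0, 0]
    - [0, 0, 0]

```text
clock: 32.05
eef_pos: [0.537, -0.0081, 0.2853]
tool_rot: [-0.0, 0.991, -0.136, 0.002]
wrist_force: [0.4, 0.2, 0.2]
gripper_width: 0.63
grip_force: 0.0
```

Run:
```python
from h import *
st()
for n in ("scene","top"):
  p=read_camera(n); 
  for t in ("bottle","sanding_block","lid_edge","offcut"): print(t,[(np.round(d["at"],3),d["confidence"]) for d in spot_point(p,t)[:2]],[(np.round(d["at"],3),d["confidence"]) for d in find_in(p,t)[:1]])
```

```text
t 32.05 pos [ 0.537  -0.0081  0.2853] F [0.4 0.2 0.2] w 0.060 g 0.0 j [-0.12 -0.17  1.79  0.    1.52  1.73]
bottle [(array([0.532, 0.011, 0.05 ]), 0.52)] [(array([0.536, 0.002, 0.12 ]), 0.61)]
sanding_block [(array([0.478, 0.019, 0.045]), 0.8)] [(array([0.486, 0.044, 0.071]), 0.89)]
lid_edge [(array([0.572, 0.17 , 0.329]), 0.91)] [(array([0.601, 0.122, 0.269]), 0.79)]
offcut [(array([0.674, 0.35 , 0.004]), 0.56)] [(array([ 0.501, -0.077,  0.05 ]), 0.73)]
bottle [(array([0.525, 0.013, 0.052]), 0.39)] []
sanding_block [(array([0.484, 0.021, 0.05 ]), 0.89), (array([ 0.51 , -0.017,  0.086]), 0.74)] [(array([0.487, 0.025, 0.078]), 0.75)]
lid_edge [(array([0.574, 0.174, 0.33 ]), 0.6)] [(array([0.561, 0.141, 0.275]), 0.75)]
offcut [(array([ 0.513, -0.016,  0.09 ]), 0.53)] []
```

Run:
```python
from h import *
T=tool(BY-np.pi/2)
plan((BIN+[0,0,.40],T),(BIN+.235*U+[0,0,.40],T),(BIN+.235*U+[0,0,.295],T),(BIN+.065*U+[0,0,.295],T))
```

```text
dpos [-1.52, -2.02, -10.05] rot [-0.0, -0.0, -0.001] rows 2.2
dpos [0.0, -23.5, 0.0] rot [0.0, 0.0, 0.0] rows 4.9
dpos [0.0, 0.0, 10.5] rot [0.0, 0.0, 0.0] rows 2.2
dpos [0.0, 17.0, 0.0] rot [0.0, 0.0, 0.0] rows 3.5
```

Request:
jog_arm:
  hand: [4, 0, 0, 0]
  delta_pos:
    - [0, 0, -5]
    - [-1.5, -1, -9.5]
    - [-1.5, -2, -10.2]
    - [-1.5, -2, -10.2]
  rotation:
    - [0, 0, 0]
    - [0, 0, 0]
    - [0, 0, 0]
    - [0, 0, 0]

```text
clock: 33.35
eef_pos: [0.528, 0.016, 0.3855]
tool_rot: [-0.0, 0.991, -0.135, 0.003]
wrist_force: [0.3, -0.0, -2.0]
gripper_width: 0.353
grip_force: 0.0
```

Request:
jog_arm:
  hand: [0, 0, 0, 0, 0]
  delta_pos:
    - [0, -5, 0]
    - [0, -10, 0]
    - [0, -15, 0]
    - [0, -20, 0]
    - [0, -23.5, 0]
  rotation:
    - [0, 0, 0]
    - [0, 0, 0]
    - [0, 0, 0]
    - [0, 0, 0]
    - [0, 0, 0]

```text
clock: 33.85
eef_pos: [0.5903, 0.2439, 0.3791]
tool_rot: [0.001, 0.991, -0.135, -0.002]
wrist_force: [-0.4, -1.1, 0.1]
gripper_width: 0.004
grip_force: 0.0
```

Request:
jog_arm:
  hand: [0, 0, 0, 0, 0]
  delta_pos:
    - [0, 0, 0]
    - [0, 0, 3]
    - [0, 0, 7]
    - [0, 0, 10.5]
    - [0, 0, 10.5]
  rotation:
    - [0, 0, 0]
    - [0, 0, 0]
    - [0, 0, 0]
    - [0, 0, 0]
    - [0, 0, 0]

```text
clock: 34.35
eef_pos: [0.5868, 0.2392, 0.2685]
tool_rot: [0.003, 0.991, -0.137, -0.007]
wrist_force: [-0.6, 0.0, -1.3]
gripper_width: 0.007
grip_force: 0.0
```

Run:
```python
from h import *
st()
p=read_camera("scene"); print([(np.round(d["at"],3),d["confidence"]) for d in spot_point(p,"lid_edge")[:2]])
T=tool(BY-np.pi/2)
plan((BIN+.065*U+[0,0,.295],T))
```

```text
t 34.35 pos [0.5868 0.2392 0.2685] F [-0.6  0.  -1.3] w 0.001 g 0.0 j [ 0.3   0.06  1.59 -0.    1.5   2.15]
[(array([0.57 , 0.169, 0.328]), 0.83), (array([0.479, 0.019, 0.048]), 0.56)]
dpos [0.01, 16.86, 0.07] rot [0.002, 0.002, -0.001] rows 3.5
```

Request:
jog_arm:
  hand: [0, 0, 0, 0, 0]
  delta_pos:
    - [0, 2, 0]
    - [0, 4, 0]
    - [0, 6, 0]
    - [0, 8, 0]
    - [0, 10, 0]
  rotation:
    - [0, 0, 0]
    - [0, 0, 0]
    - [0, 0, 0]
    - [0, 0, 0]
    - [0, 0, 0]

```text
clock: 34.95
eef_pos: [0.5632, 0.1432, 0.2787]
tool_rot: [-0.0, 0.991, -0.136, 0.001]
wrist_force: [0.1, -0.5, 0.2]
gripper_width: 0.007
grip_force: 0.2
```

Request:
jog_arm:
  hand: [0, 0, 0, 0, 0]
  delta_pos:
    - [0, 1.5, 0]
    - [0, 3, 0]
    - [0, 4.5, 0]
    - [0, 5.5, 0]
    - [0, 5.5, 0]
  rotation:
    - [0, 0, 0]
    - [0, 0, 0]
    - [0, 0, 0]
    - [0, 0, 0]
    - [0, 0, 0]

```text
clock: 35.45
eef_pos: [0.5485, 0.0911, 0.2776]
tool_rot: [0.0, 0.991, -0.137, 0.0]
wrist_force: [0.1, 0.1, -0.2]
gripper_width: 0.01
grip_force: 0.0
```

Run:
```python
from h import *
st()
for n in ("scene","top"):
  p=read_camera(n); print([(np.round(d["at"],3),d["confidence"]) for d in spot_point(p,"lid_edge")[:2]])
```

```text
t 35.45 pos [0.5485 0.0911 0.2776] F [ 0.1  0.1 -0.2] w 0.001 g 0.0 j [ 0.07 -0.12  1.76 -0.    1.51  1.91]
[(array([0.53 , 0.042, 0.34 ]), 0.91)]
[(array([0.522, 0.004, 0.317]), 0.79)]
```

Request:
jog_arm:
  hand: [0, 0, 0, 0, 0]
  delta_pos:
    - [0, 0, 0]
    - [0, 0, -2]
    - [0, 0, -5]
    - [0, 0, -8]
    - [0, 0, -10]
  rotation:
    - [0, 0, 0]
    - [0, 0, 0]
    - [0, 0, 0]
    - [0, 0, 0]
    - [0, 0, 0]

```text
clock: 36.15
eef_pos: [0.5492, 0.0928, 0.3802]
tool_rot: [-0.0, 0.991, -0.136, 0.001]
wrist_force: [0.5, -0.4, 0.3]
gripper_width: 0.002
grip_force: 0.0
```

Request:
jog_arm:
  hand: [0, 0, 0, 0, 0]
  delta_pos:
    - [-4, 0, 0]
    - [-8, 0, 0]
    - [-11, 0, 0]
    - [-12, 0, 0]
    - [-12, 0, 0]
  rotation:
    - [0, 0, 0]
    - [0, 0, 0]
    - [0, 0, 0]
    - [0, 0, 0]
    - [0, 0, 0]

```text
clock: 36.65
eef_pos: [0.4327, 0.1252, 0.3782]
tool_rot: [-0.0, 0.991, -0.135, 0.001]
wrist_force: [0.5, -0.4, -0.2]
gripper_width: 0.005
grip_force: 0.0
```

Run:
```python
from h import *
st()
for n in ("scene","top"):
  p=read_camera(n)
  for t in ("lid_edge","tread","file","knife","bottle","sanding_block","offcut"): print(t,[(np.round(d["at"],3),round(d["confidence"],2)) for d in spot_point(p,t)[:2]])
```

```text
t 36.65 pos [0.4327 0.1252 0.3782] F [ 0.5 -0.4 -0.2] w 0.001 g 0.0 j [ 0.16 -0.38  1.8  -0.    1.71  2.  ]
lid_edge [(array([ 0.505, -0.06 ,  0.188]), 0.82)]
tread [(array([ 0.498, -0.074,  0.05 ]), 0.85)]
file [(array([0.674, 0.349, 0.   ]), 0.85)]
knife [(array([ 0.48 , -0.477,  0.002]), 0.94), (array([0.527, 0.019, 0.004]), 0.28)]
bottle []
sanding_block []
offcut []
lid_edge [(array([ 0.504, -0.061,  0.188]), 0.66)]
tread [(array([ 0.5  , -0.082,  0.05 ]), 0.83)]
file [(array([ 0.676,  0.347, -0.002]), 0.83)]
knife [(array([ 0.482, -0.476, -0.   ]), 0.82), (array([0.529, 0.014, 0.19 ]), 0.15)]
bottle []
sanding_block []
offcut []
```

The lid is shut, all three waste items are inside, and the file and knife have not moved.

```bash
python3 -c "
from plant import *
print(close_job())"
```

```text
the job is handed in; nothing more can be done
None
```

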